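Set the desk out for stamping and sealing

ROBOT

A 6-joint arm with a two-finger parallel gripper is mounted at the origin on the work surface; the furniture and walls round the work are solid. World frame = base frame: x ahead of the robot, y to its left, z up, the work surface at z = 0. Lengths are in m, angles in rad, forces in N, time in s.
With the tool pointing down it reaches from about 0.25 to 0.725 m from the base axis. Payload 4 kg.
Tool frame: the origin (TCP) lies midway between the tips of the shut fingers; the grasp point (between the pads) lies 19 mm behind it; z points along the fingers, y is the line along which they close (so a half turn about z gives the same grasp; the last joint's range is limited). The gripper opens to 85 mm and grips with 20 to 120 N. Pads are 22 mm wide; open, the fingers measure 114 mm over their backs; the gripper's body (76 mm by 85 mm) begins 54 mm behind the grasp point. The pads swing forward as they close: fully open they stand 13 mm farther back than shut.
Start: joints at [-1.315, 0.241, 0.005, 1.335, 0, 1.571], TCP at [0.127, -0.484, 0.231] pointing down, gripper open.
Joint ranges: [-2.72, 2.72], [-1.05, 1.87], [-1.09, 1.28], [-1.99, 2.15], [-1.42, 1.44], [-3.14, 3.14]. Speed limits (rad/s): [2.79, 2.79, 3.14, 3.14, 3.14, 3.14].

INTERFACE

Orientations are given as a unit quaternion [x, y, z, w].
In Python, from workcell import get_obs, camera, job_done, silhouettes gives the robot as it stands. The module is installed in compiled form; this text tells all that it offers.
- The arm moves only by the tool drive_tool, never from a script. Its argument "increments" is a list of rows, each a list of 3 entries, a list of its own where there are three numbers: the shift along the world's x, y, z in mm, then the turn, a rotation vector about the world's x, y, z in degrees, then the opening, from 0 (shut) to 1 (fully open). A call has 1 to 8 rows; each row shifts and turns the commanded pose from where the row before left it; what a row does not reach is not made up. A row lasts 1/12 s, in which the tool goes at most 41.7 mm and 7.16 degrees, less where a joint would pass 70% of its speed; a pose out of reach is approached as far as the arm can. A call is refused whole if a number of a shift passes 41.7 or a number of a turn 7.16, either way. A call with a gripper value outside its range is refused whole. The fingers move at their own pace and stop on an object; the grip force is fixed at half the most. Time passes only in rows, so rows that do not move let the fingers close. It gives the time, the measured TCP pose, the force, the opening and the grip force at its end, in the units of the state.
- get_obs(): the state, without advancing time (a new reading comes with each control period).
- camera(name): name is "side" or "top"; returns a dict with "image" (420x560x3 uint8, red, green, blue), "K" (3x3 intrinsics, pixels), "view" (4x4, takes a point from world to camera coordinates). Camera axes: x right, y down, z forward; pixel columns grow to the right and rows downward; lengths in m; the calibration is good to about 2 mm. A picture is of the moment at which its call begins. There is no depth.
- job_done(): hands the job in; it is judged then, once.
Trained networks look in a picture, given as the dict that the camera call returned (one of the last four; its "shot" number tells which), for a name from the list of things; names that differ only in an ending like _2 or _b are one class to them, and where a whole thing is asked for, a point or a joint stands for the part that bears it (a point fixed in the world has none). Each returns a list of dicts, best first, with "conf" (0 to 1); they miss things now and then, are a little off and sometimes report something else, mostly with a low value. They report only what shows in the picture. A call takes as long as a camera call.
- silhouettes(query, picture): "region" (420x560 bool, what is visible of it) and "bbox" ([left, top, right, bottom] in pixels, round what is visible of it).
The state is a dict: "clock": time; "joint_pos": joint angles; "joint_vel": joint speeds; "tau": joint torques, N m; "eef_pos": TCP position; "tool_rot": TCP orientation; "ft_force": force on the tool from outside, world axes, zero at the start; "ft_torque": the same for the moment, N m; "grip_width": finger opening in m; "grasp_force": force on a finger pad.
Only numpy, scipy, OpenCV 4.12 (cv2) and the standard library are available. Lean on these libraries where they do the work, as an engineer would, in place of code of your own. Each camera call takes 0.05 s, during which the arm holds its last target. There are 200 camera calls.

TASK

The glue stick and the rubber stamp are standing in each other's place: swap them, keeping both upright all the time, so that the stamp stands in the middle of the dark blue ink pad and the glue stick in the middle of the red folder. Then lay the yellow highlighter on the desk exactly midway between the middles of the pad and the folder, parallel to the pad's short sides (so that it points at the wall along the far side of the desk), and lay the eraser in line with it at its wall end, lengthwise too, leaving a gap of 3 cm between them. Leave the pink highlighter where it is.

Things in the scene. Friction and masses are not known exactly. Their poses are not given: they have to be found in the camera images.
- ink_pad: Closed dark blue ink pad, 74 x 112 x 17 mm (74 along its x, 112 along its y); fixed to the desk. Origin: centre of its underside, z up; its +x points away from the robot towards the back wall (turned 12 to 27 degrees clockwise, seen from above, from world x). Its flat lid, 16 mm above the desk, is what things stand on.
- red_folder: Thin red folder, 185 x 120 x 7 mm (185 along its x, 120 along its y), lying fixed on the desk, parallel to the ink pad and 270 mm from it, centre to centre, along the pad's y axis (on its left or its right). Origin: centre of its underside, z up, axes parallel to the pad's. Its top is 7 mm above the desk.
- glue: Glue stick, white and red upright cylinder, 28 mm diameter, 92 mm high, 25 to 50 g; stands upright on the ink pad at the start (its foot is slightly rounded: it may lean by about 2 degrees). Origin: centre of its underside, z up. 
- stamp: Rubber stamp, red-brown, 74 mm high, 40 to 85 g: foot 24 x 52 mm (52 along its y) and 12 mm high, with a round turned handle up to 28 mm thick above it, gripped 50 to 60 mm above the underside; stands upright on the red folder at the start. Origin: centre of its underside, z up. The handle is on its z axis. Which way the foot is turned at the end is free.
- yellow_marker: Yellow highlighter pen lying flat on the desk, 21 x 118 x 22 mm, long along its y axis; does not roll. Origin: centre of its underside, z up. Which end points to the wall is free.
- rubber: Eraser with blue sleeve and white end, 19 x 42 x 12 mm, long along its y axis, lying flat on the desk. Origin: centre of its underside, z up. Which end points to the wall is free.
- pink_marker: Pink highlighter pen, otherwise like the yellow one, lying on the desk: not to be moved. Origin: centre of its underside, z up. 

How it is judged:
By the outcome, as a careful person would: the job done as asked, in the order asked, and still so for the second after the job is handed in, with the robot touching nothing.
It also fails if it takes over 115 s, if anything falls off the work surface, if the arm or the gripper's body presses on something with over 40 N, if the wrist force passes 120 N, or if a joint passes its speed limit or range.

## Working session

There is one attempt and no reset: what is moved stays moved. The work goes in short steps, Python scripts to look and compute and a tool call to move; the robot and the scene stay as the last step left them, time stands still between calls to the robot, and variables do not carry over. Pictures are saved under pics/ and viewed, at most 14 in all, crops included, and the job is handed in when it is done.

Besides the shell and the picture viewer there is one more tool, called after "Emit:" by a JSON object that holds its "name" and its "arguments". drive_tool: Moves the arm, as the interface text tells. Its arguments: {"type":"object","properties":{"increments":{"type":"array"}},"required":["increments"]}

```bash
ls; mkdir -p pics; python3 - <<'E'
from workcell import *
import cv2,numpy as np
o=get_obs()
for k in ("clock","joint_pos","eef_pos","tool_rot","ft_force","grip_width"):print(k,np.round(o[k],4))
ims=[]
for n in ("top","side"):
    c=camera(n);cv2.imwrite(f"pics/{n}0.png",c["image"][:,:,::-1]);print(n,c["K"].round(1).tolist(),c["view"].round(4).tolist())
    for q in "ink_pad red_folder glue stamp yellow_marker rubber pink_marker".split():
        for s in silhouettes(q,c)[:2]:
            ys,xs=np.nonzero(s["region"]);r=cv2.minAreaRect(np.c_[xs,ys].astype(np.float32))
            print(q,round(s["conf"],2),s["bbox"],len(xs),np.round(r[0],1),np.round(r[1],1),round(r[2],1))
E
```

```text
pics
clock 0.0
joint_pos [-1.315   0.2414  0.0037  1.3352 -0.      1.5707]
eef_pos [ 0.1263 -0.4831  0.2304]
tool_rot [ 9.918e-01  1.276e-01 -2.000e-04 -1.000e-03]
ft_force [-0.1984 -0.3714  0.0655]
grip_width 0.0857
top [[421.1, 0.0, 276.5], [0.0, 421.1, 204.6], [0.0, 0.0, 1.0]] [[-0.0128, -0.9998, -0.0139, 0.0485], [-0.9862, 0.0149, -0.1652, 0.471], [0.1653, 0.0116, -0.9862, 0.9445], [0.0, 0.0, 0.0, 1.0]]
ink_pad 0.85 [130.9, 151.1, 181.6, 187.4] 1157 [158.3 168.8] [47.8 31. ] 18.4
red_folder 0.8 [228.9, 162.6, 299.6, 242.8] 3407 [263. 203.] [49.3 76.5] 18.4
glue 0.72 [136.3, 147.1, 156.7, 167.3] 285 [147.8 156.8] [26.2 11.3] 45.0
stamp 0.6 [136.6, 149.4, 156.1, 165.9] 244 [147.3 156.8] [25.5 10.6] 45.0
stamp 0.5 [265.7, 183.4, 284.6, 204.1] 244 [274.6 193.9] [14.2 21.5] 71.6
yellow_marker 0.7 [341.8, 202.6, 384.4, 234.0] 353 [361.5 215.5] [ 8.6 48. ] 56.3
rubber 0.68 [414.8, 233.5, 428.0, 254.9] 191 [421.3 241.4] [10.6 19.1] 21.8
pink_marker 0.79 [137.8, 209.9, 171.4, 253.6] 362 [154.2 233.1] [ 8.4 50. ] 36.9
side [[392.6, 0.0, 274.9], [0.0, 392.6, 209.9], [0.0, 0.0, 1.0]] [[-0.8429, -0.5376, 0.0229, 0.4318], [-0.2328, 0.3259, -0.9163, 0.1565], [0.4851, -0.7777, -0.3998, 0.9558], [0.0, 0.0, 0.0, 1.0]]
ink_pad 0.92 [155.7, 247.0, 214.1, 279.0] 915 [184.  261.1] [22. 52.] 72.3
ink_pad 0.18 [266.3, 202.7, 275.3, 231.5] 248 [272.  216.1] [10.9 28.1] 3.2
red_folder 0.82 [233.6, 217.7, 307.8, 252.6] 1196 [270.4 234.6] [67.2 28.6] 27.6
glue 0.7 [168.0, 220.1, 184.1, 261.4] 439 [174.4 240.9] [38.3 12.3] 87.0
stamp 0.76 [267.5, 205.0, 275.5, 229.1] 211 [272. 216.] [26. 10.] 90.0
yellow_marker 0.56 [313.8, 197.7, 319.9, 215.6] 96 [318.1 207. ] [17.   5.6] 76.0
rubber 0.57 [346.3, 196.2, 360.3, 207.6] 58 [352.4 199.7] [11.2  5.4] 26.6
rubber 0.18 [311.0, 196.8, 321.5, 216.1] 135 [318.3 206.3] [19.6  7.7] 73.3
pink_marker 0.79 [222.8, 264.7, 242.9, 298.1] 270 [232.7 280.4] [34.4  8. ] 63.4
```

```bash
python3 - <<'E'
import cv2
a=cv2.imread("pics/top0.png")[120:290,100:460];cv2.imwrite("pics/topc.png",cv2.resize(a,None,fx=2.2,fy=2.2,interpolation=cv2.INTER_CUBIC))
b=cv2.imread("pics/side0.png");cv2.imwrite("pics/sidec.png",cv2.resize(b,None,fx=1.4,fy=1.4,interpolation=cv2.INTER_CUBIC))
E
```

```text
(no output)
```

View pics/topc.png

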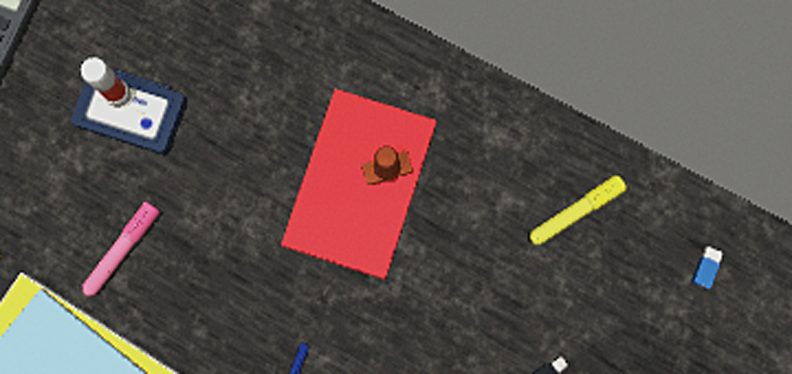

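View pics/sidec.png

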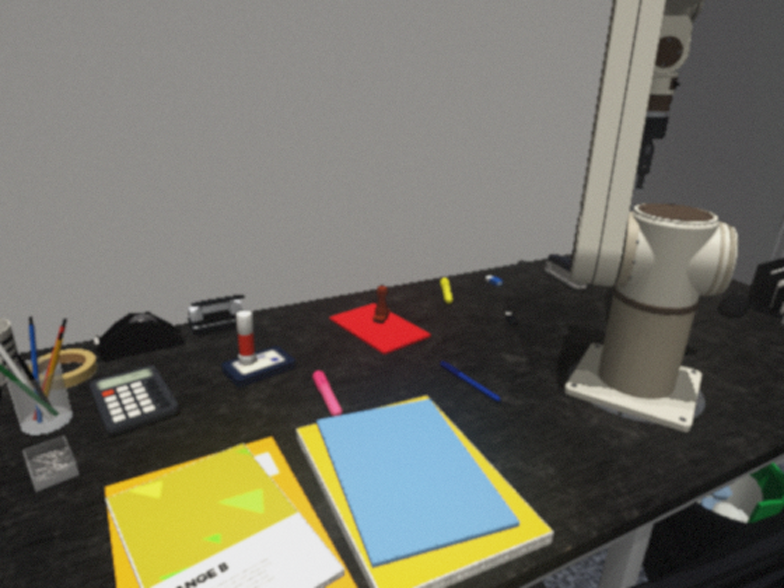

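View pics/top0.png

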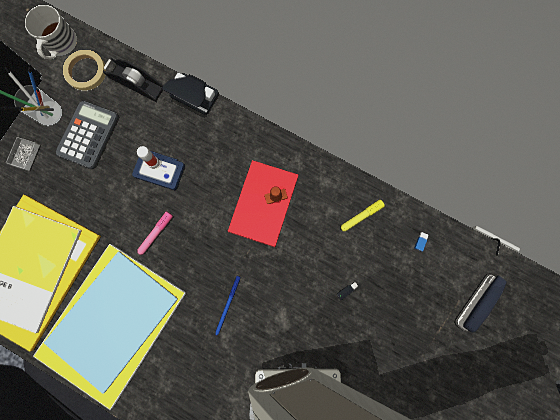

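The views show the pad at left (158,169) with the glue on it, and the folder in the middle (263,203) with the stamp off-centre. The yellow pen is at (363,215), the eraser at (421,241), and the wall runs diagonally behind them. Next I fit the poses.

```bash
cat > h.py <<'E'
from workcell import *
import cv2,numpy as np
from scipy.optimize import minimize
DIM=dict(ink_pad=(.074,.112,.017),red_folder=(.185,.120,.007),yellow_marker=(.021,.118,.022),pink_marker=(.021,.118,.022),rubber=(.019,.042,.012))
def proj(c,P):
    P=np.atleast_2d(P);q=c["view"][:3,:3]@P.T+c["view"][:3,3:];q=c["K"]@q;return (q[:2]/q[2]).T
def ray(c,px,z):
    R,t=c["view"][:3,:3],c["view"][:3,3];o=-R.T@t;d=R.T@np.linalg.inv(c["K"])@np.array([px[0],px[1],1.]);return (o+d*(z-o[2])/d[2])[:2]
def box(n,x,y,th):
    a,b,h=DIM[n];g=np.array([[i*a/2,j*b/2,k*h] for i in(-1,1) for j in(-1,1) for k in(0,1)])
    R=np.array([[np.cos(th),-np.sin(th),0],[np.sin(th),np.cos(th),0],[0,0,1]]);return g@R.T+[x,y,0]
def cyl(x,y,z0,z1,r,tx=0,ty=0):
    a=np.linspace(0,2*np.pi,24,endpoint=False);return np.array([[x+r*np.cos(t)+tx*(z-z0),y+r*np.sin(t)+ty*(z-z0),z] for z in(z0,z1) for t in a])
def cost(c,P,m,ign=None,S=4):
    # model hull vs mask, antialiased by SxS oversampling
    h=cv2.convexHull(proj(c,P).astype(np.float32))[:,0]
    im=np.zeros((420*S,560*S),np.uint8);cv2.fillPoly(im,[np.round((h+.5)*S*16-8).astype(np.int32)],255,shift=4)
    im=cv2.resize(im,(560,420),interpolation=cv2.INTER_AREA)/255.
    d=np.abs(im-m)
    if ign is not None:d[ign]=0
    return d.sum()
def mask(c,n,i=0):return silhouettes(n,c)[i]["region"].astype(float)
def fit(f,x0,st=.01):
    x0=np.array(x0,float);s=np.vstack([x0]+[x0+st*(8 if False else 1)*e for e in np.eye(len(x0))])
    for _ in range(2):
        r=minimize(f,x0,method="Nelder-Mead",options=dict(initial_simplex=np.vstack([x0]+[x0+st*e for e in np.eye(len(x0))]),xatol=1e-4,fatol=.2,maxiter=250));x0=r.x;st/=2
    return r.x,r.fun
E
python3 - <<'E'
from h import *
t=camera("top");s=camera("side")
def col(c,lo,hi):
    return cv2.inRange(cv2.cvtColor(c["image"],cv2.COLOR_RGB2HSV),lo,hi)>0
for n in("yellow_marker","rubber","pink_marker"):
    m=mask(t,n);ys,xs=np.nonzero(m);p0=ray(t,(xs.mean(),ys.mean()),.01)
    best=min((fit(lambda p:cost(t,box(n,p[0],p[1],p[2]*10),m),[*p0,a/10]) for a in np.arange(0,3.1,.5)),key=lambda r:r[1])
    x=best[0];ms=mask(s,n);print(n,x[:2].round(4),np.degrees(x[2]*10)%180,"cost",best[1],m.sum(),"side cost",cost(s,box(n,x[0],x[1],x[2]*10),ms),ms.sum())
mp,mf=mask(t,"ink_pad"),mask(t,"red_folder");mg=mask(t,"glue");mst=silhouettes("stamp",t)
st=[q for q in mst if q["bbox"][0]>220][0]["region"]
k=np.ones((5,5),np.uint8);ig=cv2.dilate(mg.astype(np.uint8),k)>0;ist=cv2.dilate(st.astype(np.uint8),k)>0
def both(p):
    x,y,a=p[0],p[1],p[2]*10;sg=-1
    return cost(t,box("ink_pad",x,y,a),mp,ig)+cost(t,box("red_folder",x-np.sin(a)*.27*sg,y+np.cos(a)*.27*sg,a),mf,ist)
p0=ray(t,(158,169),.01);x,f=fit(both,[*p0,-.032]);a=x[2]*10
print("pad",x[:2],np.degrees(a),f,"folder",x[0]+np.sin(a)*.27,x[1]-np.cos(a)*.27)
for n,m,i in(("ink_pad",mp,ig),("red_folder",mf,ist)):
    ys,xs=np.nonzero(m);r,f=fit(lambda p:cost(t,box(n,p[0],p[1],p[2]*10),m,i),[*ray(t,(xs.mean(),ys.mean()),.01),-.032]);print(n,"alone",r[:2],np.degrees(r[2]*10),f)
    ms=mask(s,n);r,f=fit(lambda p:cost(s,box(n,p[0],p[1],p[2]*10),ms),r);print(n,"side",r[:2],np.degrees(r[2]*10),f)
gs=mask(s,"glue");g0=ray(t,(152,163),.05)
r,f=fit(lambda p:cost(t,cyl(p[0],p[1],.016,.108,.014,p[2],p[3]),mg)+cost(s,cyl(p[0],p[1],.016,.108,.014,p[2],p[3]),gs),[*g0,0,0]);print("glue",r,f,mg.sum(),gs.sum())
hi=ray(t,(274.3,192),.075);print("stamp top guess",hi)
ys,xs=np.nonzero(st);print(xs.mean(),ys.mean())
ss=mask(s,"stamp");ys,xs=np.nonzero(ss);print("side stamp px",xs.mean(),ys.min(),ys.max(),"proj",proj(s,[[*hi,.007],[*hi,.081]]))
print("wall",[ray(t,p,0).round(3) for p in((217,78),(300,124),(385,165),(450,200))],[ray(s,p,0).round(3) for p in((300,204),(350,190))])
E
```

```text
yellow_marker [ 0.4473 -0.1618] 33.48306865718521 cost 103.41176470588235 360.0 side cost 96.70196078431373 71.0
rubber [ 0.4643 -0.1888] 30.610316813770513 cost 209.19607843137254 351.0 side cost 112.00392156862745 59.0
pink_marker [0.4113 0.3369] 49.3635627171184 cost 232.31764705882352 350.0 side cost 155.69019607843137 301.0Traceback (most recent call last):
  File "<stdin>", line 10, in <module>
IndexError: list index out of range
```

```bash
cat >> h.py <<'E'
HSV=dict(yellow_marker=((24,90,110),(36,255,255)),pink_marker=((158,70,120),(174,255,255)),red_folder=((174,150,130),(180,255,255)))
def cmask(c,n,roi):
    l,t,r,b=roi;m=np.zeros((420,560));h=cv2.cvtColor(c["image"],cv2.COLOR_RGB2HSV)
    m[t:b,l:r]=cv2.inRange(h,*HSV[n])[t:b,l:r]>0;return m
def netm(c,n,pred=lambda b:True,tries=3):
    # network mask whose bbox centre passes pred; the networks miss now and then
    for _ in range(tries):
        for q in silhouettes(n,c):
            b=q["bbox"]
            if pred(((b[0]+b[2])/2,(b[1]+b[3])/2)) and q["region"].sum()>30:return q["region"].astype(float)
def axis(c,m,z):
    # centre and azimuth (deg) of an elongated mask, on plane z
    ys,xs=np.nonzero(m);P=np.array([ray(c,p,z) for p in np.c_[xs,ys]]);mu=P.mean(0);w,v=np.linalg.eigh(np.cov((P-mu).T))
    u=(P-mu)@v;e=np.ptp(u,axis=0);mid=mu+v@((u.max(0)+u.min(0))/2);return mid,np.degrees(np.arctan2(v[1,1],v[0,1]))%180,e[::-1]
E
cat > m.py <<'E'
from h import *
t=camera("top");s=camera("side")
def rep(n,m,z):print(n,*[np.round(q,4) for q in axis(t,m,z)],int(m.sum()))
rep("yellow",cmask(t,"yellow_marker",(330,190,400,240)),.013)
rep("pink",cmask(t,"pink_marker",(130,200,180,260)),.013)
rep("rubber",netm(t,"rubber",lambda b:400<b[0]<440),.008)
mp=netm(t,"ink_pad",lambda b:b[0]<220)
mg=netm(t,"glue",lambda b:b[0]<220);st=netm(t,"stamp",lambda b:b[0]>220);mf=netm(t,"red_folder")
for q in(mp,mg,st,mf):print(q.sum())
k=np.ones((5,5),np.uint8);ig=cv2.dilate(mg.astype(np.uint8),k)>0;ist=cv2.dilate(st.astype(np.uint8),k)>0
def both(p):
    x,y,a=p[0],p[1],p[2]*10
    return cost(t,box("ink_pad",x,y,a),mp,ig)+cost(t,box("red_folder",x-np.sin(a)*-.27,y-np.cos(a)*.27,a),mf,ist)
x,f=fit(both,[*ray(t,(158,169),.01),-.032]);a=x[2]*10
print("pad",x[:2],np.degrees(a),f,"folder",x[0]+np.sin(a)*.27,x[1]-np.cos(a)*.27)
for n,m,i in(("ink_pad",mp,ig),("red_folder",mf,ist)):
    ys,xs=np.nonzero(m);r,f=fit(lambda p:cost(t,box(n,p[0],p[1],p[2]*10),m,i),[*ray(t,(xs.mean(),ys.mean()),.01),-.032]);print(n,"alone",r[:2],np.degrees(r[2]*10),f)
    ms=netm(s,n);r,f=fit(lambda p:cost(s,box(n,p[0],p[1],p[2]*10),ms),r);print(n,"side",r[:2],np.degrees(r[2]*10),f)
gs=netm(s,"glue");g0=ray(t,(152,163),.05)
r,f=fit(lambda p:cost(t,cyl(p[0],p[1],.016,.108,.014),mg)+cost(s,cyl(p[0],p[1],.016,.108,.014),gs),[*g0],.005);print("glue",r,f,mg.sum(),gs.sum())
hi=ray(t,(274.8,190),.08);print("stamp top guess",hi)
ss=netm(s,"stamp",lambda b:b[0]>220);ys,xs=np.nonzero(ss);print("side stamp px",xs.mean(),ys.min(),ys.max(),"proj",proj(s,[[*hi,.007],[*hi,.081]]))
print("wall",[ray(t,p,0).round(3) for p in((217,84),(300,124),(385,165),(450,200))],[ray(s,p,0).round(3) for p in((300,204),(350,190))])
b=t["image"][175:215,255:295];cv2.imwrite("pics/st.png",cv2.resize(b,None,fx=14,fy=14,interpolation=cv2.INTER_NEAREST)[:,:,::-1])
E
python3 m.py
```

```text
yellow [ 0.4473 -0.1615] 122.1391 [0.1202 0.0193] 370
pink [0.4118 0.3361] 143.3939 [0.1181 0.0206] 382
rubber [ 0.3831 -0.2989] 151.7982 [0.0454 0.0224] 169
1136.0
264.0
262.0
3331.0
pad [0.57026988 0.33145913] -18.696479457499596 253.85490196078428 folder 0.48372009017450596 0.07570704066622602
ink_pad alone [0.5704102  0.33150656] -19.494818455198292 78.40784313725491
ink_pad side [0.56797254 0.33150653] -19.0017160749021 129.39607843137253
red_folder alone [0.4835468  0.07518438] -19.047391473390636 175.5529411764706
red_folder side [0.4834313 0.0761847] -17.286017158372765 173.77647058823527
glue [0.5846201  0.34022632] 86.36470588235295 264.0 468.0
stamp top guess [0.49830061 0.04482831]
side stamp px 271.4975845410628 203 230 proj [[270.81644395 226.42521448]
 [271.29833775 203.30251029]]
wall [array([0.794, 0.191]), array([ 0.683, -0.019]), array([ 0.573, -0.226]), array([ 0.483, -0.378])] [array([ 0.52 , -0.171]), array([ 0.433, -0.401])]
```

View pics/st.png

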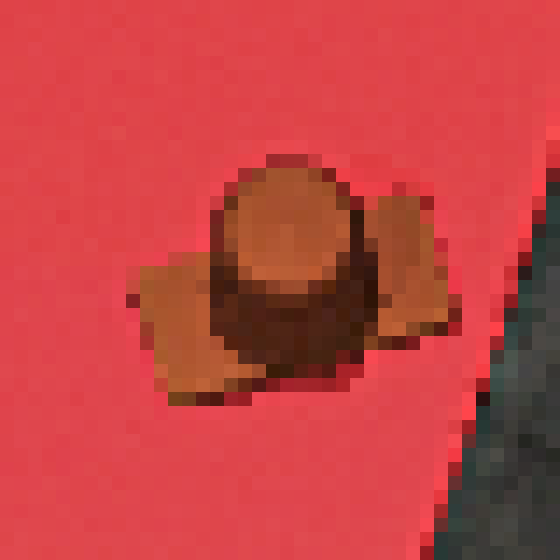

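The crop shows the stamp's handle top at about (275.4,190.9) and its foot centred near (276.3,196.4). The poses agree across both cameras and with the 270 mm spacing. First move: go above the glue stick.

Emit:
{"name": "drive_tool", "arguments": {"increments": [[[17.6, 31.7, -1], [0, 0, 0], 1], [[17.6, 31.7, -1], [0, 0, 0], 1], [[17.6, 31.7, -1], [0, 0, 0], 1], [[17.6, 31.7, -1], [0, 0, 0], 1], [[17.6, 31.7, -1], [0, 0, 0], 1], [[17.6, 31.7, -1], [0, 0, 0], 1], [[17.6, 31.7, -1], [0, 0, 0], 1], [[17.6, 31.7, -1], [0, 0, 0], 1]]}}

```text
clock: 2.62
eef_pos: [0.2677, -0.2286, 0.2235]
tool_rot: [0.992, 0.127, 0.0, 0.0]
ft_force: [1.3, -0.0, 0.1]
grip_width: 0.0859
grasp_force: 0.0
```

```bash
python3 - <<'E'
from h import *
t=camera("top");o=get_obs();print(o["joint_pos"].round(3) if hasattr(o["joint_pos"],"round") else o["joint_pos"],o["eef_pos"])
print("stamp top",ray(t,(275.4,190.9),.081),"foot",ray(t,(276.3,196.4),.019))
print("foot dir",ray(t,(286.6,193.9),.019)-ray(t,(266.1,198.9),.019))
E
```

```text
[-0.696 -0.053 -0.346  1.279  0.005  2.183] [ 0.2699819  -0.22338049  0.22324858]
stamp top [0.49601155 0.04348834] foot [0.49503929 0.04237092]
foot dir [ 0.0114178  -0.04923143]
```

Emit:
{"name": "drive_tool", "arguments": {"increments": [[[17.6, 31.7, -1], [0, 0, 6.5], 1], [[17.6, 31.7, -1], [0, 0, 6.5], 1], [[17.6, 31.7, -1], [0, 0, 6.5], 1], [[17.6, 31.7, -1], [0, 0, 6.5], 1], [[17.6, 31.7, -1], [0, 0, 6.5], 1], [[17.6, 31.7, -1], [0, 0, 6.5], 1], [[17.6, 31.7, -1], [0, 0, 6.5], 1], [[17.6, 31.7, -1], [0, 0, 6.5], 1]]}}

```text
clock: 3.33
eef_pos: [0.4088, 0.0251, 0.2155]
tool_rot: [0.834, 0.552, 0.0, 0.0]
ft_force: [0.7, -0.9, -0.1]
grip_width: 0.0851
grasp_force: 0.0
```

Emit:
{"name": "drive_tool", "arguments": {"increments": [[[17.6, 31.7, -1], [0, 0, 6.5], 1], [[17.6, 31.7, -1], [0, 0, 6.5], 1], [[17.6, 31.7, -1], [0, 0, 6.5], 1], [[17.6, 31.7, -1], [0, 0, 6.5], 1], [[17.6, 31.7, -1], [0, 0, 6.5], 1], [[17.6, 31.7, -1], [0, 0, 6.5], 1], [[17.6, 31.7, -1], [0, 0, 6.5], 1], [[0, 0, 0], [0, 0, 0], 1]]}}

```text
clock: 4.0
eef_pos: [0.5337, 0.2506, 0.2062]
tool_rot: [0.555, 0.832, 0.001, -0.0]
ft_force: [0.3, -0.3, -0.5]
grip_width: 0.0854
grasp_force: 0.0
```

```bash
cat > go.py <<'E'
import sys
from h import *
from scipy.spatial.transform import Rotation as R
o=get_obs();M=R.from_quat(o["tool_rot"]).as_matrix();p=np.array(o["eef_pos"])*1000
print("t",round(o["clock"],2),"pos",p.round(1),"close az",round(np.degrees(np.arctan2(M[1,1],M[0,1])),1),"tilt",M[:2,2].round(3),"j",np.round(o["joint_pos"],2),"f",np.round(o["ft_force"],1))
if len(sys.argv)>2:
    print("to go",(np.array([float(a) for a in sys.argv[1:4]])-p).round(1))
E
python3 go.py 584.6 340.2 46
```

```text
t 4.0 pos [533.7 250.6 206.2] close az 22.6 tilt [0.    0.002] j [0.44 0.43 0.21 1.35 0.   1.61] f [ 0.3 -0.3 -0.5]
to go [  50.9   89.6 -160.2]
```

Emit:
{"name": "drive_tool", "arguments": {"increments": [[[25, 45, 0], [0, 0, 0], 1]]}}

```text
out of range
```

Emit:
{"name": "drive_tool", "arguments": {"increments": [[[17, 30, 0], [0, 0, 0], 1], [[17, 30, 0], [0, 0, 0], 1], [[17, 29, 0], [0, 0, 0], 1], [[0, 0, -20], [0, 0, 0], 1], [[0, 0, -20], [0, 0, 0], 1], [[0, 0, 0], [0, 0, 0], 1], [[0, 0, 0], [0, 0, 0], 1]]}}

```text
clock: 4.58
eef_pos: [0.5813, 0.3333, 0.1666]
tool_rot: [0.558, 0.83, -0.002, -0.001]
ft_force: [0.6, -0.2, 0.7]
grip_width: 0.0858
grasp_force: 0.0
```

```bash
python3 go.py 584.6 340.2 46; python3 - <<'E'
from h import *
ps=[]
for _ in range(4):
    camera("top");ps.append(get_obs()["eef_pos"])
print(np.round(np.array(ps)*1000,1))
E
```

```text
t 4.58 pos [581.3 333.3 166.6] close az 22.1 tilt [-0.004 -0.002] j [ 0.52  0.62  0.42  1.37 -0.    1.71] f [ 0.6 -0.2  0.7]
to go [   3.3    6.9 -120.6]
[[582.1 333.6 168.4]
 [582.7 333.9 169.6]
 [583.  334.1 170.2]
 [583.1 334.2 170.5]]
```

Emit:
{"name": "drive_tool", "arguments": {"increments": [[[1.5, 6, 0], [0, 0, 0], 1], [[0, 0, -25], [0, 0, 0], 1], [[0, 0, -25], [0, 0, 0], 1], [[0, 0, -25], [0, 0, 0], 1], [[0, 0, -20], [0, 0, 0], 1], [[0, 0, -20], [0, 0, 0], 1], [[0, 0, -10], [0, 0, 0], 1], [[0, 0, 0], [0, 0, 0], 1]]}}

```text
clock: 5.45
eef_pos: [0.5823, 0.3397, 0.0409]
tool_rot: [0.558, 0.83, -0.002, -0.001]
ft_force: [-0.3, -0.9, -0.8]
grip_width: 0.0853
grasp_force: 0.0
```

```bash
python3 go.py 584.6 340.2 46; python3 - <<'E'
from h import *
a=camera("top")["image"][120:220,100:220];b=camera("side")["image"][190:290,130:250]
cv2.imwrite("pics/g1.png",cv2.resize(np.hstack([a,b]),None,fx=3.3,fy=3.3,interpolation=cv2.INTER_CUBIC)[:,:,::-1])
E
```

```text
t 5.45 pos [582.3 339.7  40.9] close az 22.2 tilt [-0.004 -0.002] j [0.53 0.71 0.25 1.11 0.   1.71] f [-0.3 -0.9 -0.8]
to go [2.3 0.5 5.1]
```

View pics/g1.png

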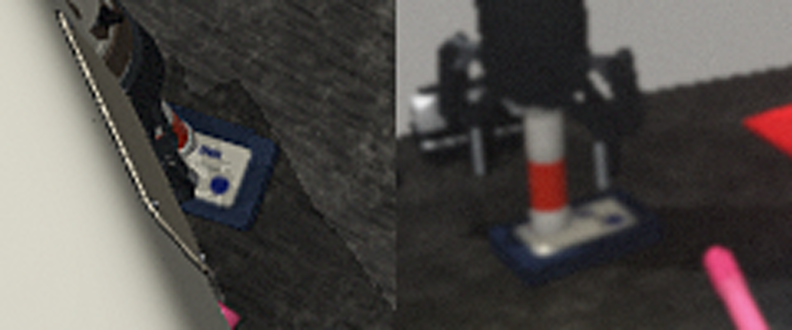

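The side view shows the glue stick upright and centred between the fingers. I'm closing the gripper.

Emit:
{"name": "drive_tool", "arguments": {"increments": [[[0, 0, 0], [0, 0, 0], 0], [[0, 0, 0], [0, 0, 0], 0], [[0, 0, 0], [0, 0, 0], 0], [[0, 0, 0], [0, 0, 0], 0], [[0, 0, 0], [0, 0, 0], 0], [[0, 0, 0], [0, 0, 0], 0], [[0, 0, 0], [0, 0, 0], 0], [[0, 0, 0], [0, 0, 0], 0]]}}

```text
clock: 6.22
eef_pos: [0.5842, 0.3406, 0.0443]
tool_rot: [0.558, 0.83, 0.001, 0.0]
ft_force: [-1.2, -1.2, 5.6]
grip_width: 0.0259
grasp_force: 58.4
```

Emit:
{"name": "drive_tool", "arguments": {"increments": [[[0, 0, 0], [0, 0, 0], 0], [[0, 0, 4], [0, 0, 0], 0], [[0, 0, 12], [0, 0, 0], 0], [[0, 0, 20], [0, 0, 0], 0], [[0, 0, 20], [0, 0, 0], 0], [[0, 0, 20], [0, 0, 0], 0], [[0, 0, 14], [0, 0, 0], 0], [[0, 0, 0], [0, 0, 0], 0]]}}

```text
clock: 6.88
eef_pos: [0.5858, 0.3415, 0.1381]
tool_rot: [0.558, 0.83, 0.003, 0.002]
ft_force: [0.3, 0.3, -0.1]
grip_width: 0.0261
grasp_force: 57.9
```

```bash
python3 go.py 450 210 135; python3 - <<'E'
from h import *
a=camera("top")["image"][100:200,100:220];b=camera("side")["image"][160:260,130:250]
cv2.imwrite("pics/g2.png",cv2.resize(np.hstack([a,b]),None,fx=3.3,fy=3.3,interpolation=cv2.INTER_CUBIC)[:,:,::-1])
print(get_obs()["eef_pos"])
E
```

```text
t 6.88 pos [585.8 341.5 138.1] close az 22.2 tilt [0.006 0.004] j [ 0.53  0.64  0.38  1.3  -0.    1.71] f [ 0.3  0.3 -0.1]
to go [-135.8 -131.5   -3.1]
[0.58408625 0.34054703 0.13390928]
```

View pics/g2.png

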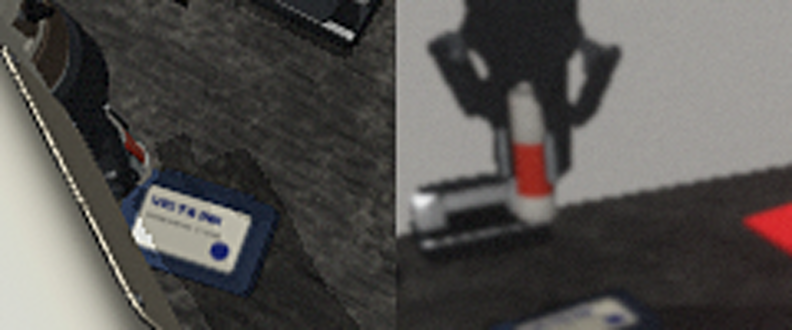

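Emit:
{"name": "drive_tool", "arguments": {"increments": [[[-14.5, -14.2, 0], [0, 0, 0], 0], [[-20, -20, 0], [0, 0, 0], 0], [[-22, -22, 0], [0, 0, 0], 0], [[-22, -22, 0], [0, 0, 0], 0], [[-22, -22, 0], [0, 0, 0], 0], [[-20, -20, 0], [0, 0, 0], 0], [[-14, -10, 0], [0, 0, 0], 0], [[0, 0, 0], [0, 0, 0], 0]]}}

```text
clock: 7.65
eef_pos: [0.4447, 0.2072, 0.1315]
tool_rot: [0.559, 0.829, -0.003, -0.002]
ft_force: [0.1, -0.3, 0.2]
grip_width: 0.0261
grasp_force: 58.0
```

Emit:
{"name": "drive_tool", "arguments": {"increments": [[[0, 0, -15], [0, 0, 0], 0], [[0, 0, -20], [0, 0, 0], 0], [[0, 0, -20], [0, 0, 0], 0], [[0, 0, -20], [0, 0, 0], 0], [[0, 0, -15], [0, 0, 0], 0], [[0, 0, -10], [0, 0, 0], 0], [[0, 0, 0], [0, 0, 0], 0], [[0, 0, 0], [0, 0, 0], 0]]}}

```text
clock: 8.32
eef_pos: [0.449, 0.2102, 0.0325]
tool_rot: [0.558, 0.83, -0.001, -0.001]
ft_force: [1.2, 0.2, -0.4]
grip_width: 0.0256
grasp_force: 58.0
```

```bash
python3 go.py 450 210 30.5; python3 - <<'E'
from h import *
camera("top");b=camera("side");print(get_obs()["eef_pos"]*1000)
cv2.imwrite("pics/g3.png",cv2.resize(b["image"][170:290,190:310],None,fx=5,fy=5,interpolation=cv2.INTER_CUBIC)[:,:,::-1])
p=np.array(get_obs()["eef_pos"]);print(proj(b,[[p[0],p[1],0],[p[0],p[1],.092]])-[190,170])
E
```

```text
t 8.32 pos [449.  210.2  32.5] close az 22.2 tilt [-0.002 -0.001] j [ 0.44  0.42 -0.31  0.84  0.    1.62] f [ 1.2  0.2 -0.4]
to go [ 1.  -0.2 -2. ]
[450.12898038 210.62643823  33.93415634]
[[61.28733969 86.7105662 ]
 [61.24503789 54.48047974]]
```

View pics/g3.png

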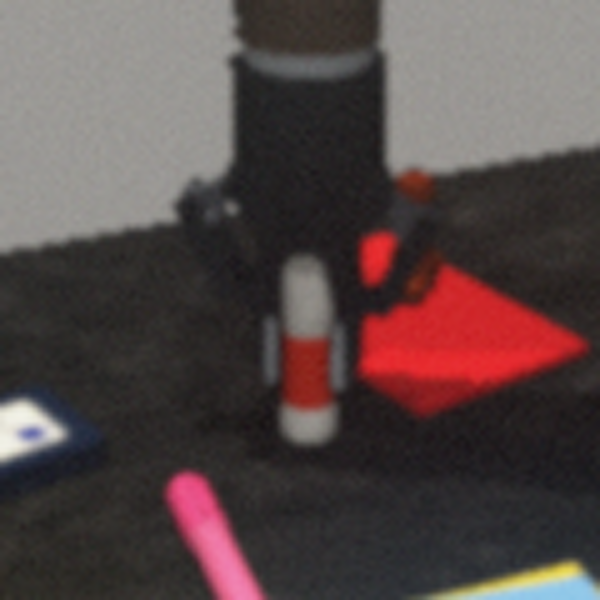

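The glue is nearly upright with its foot just above the desk, at crop (308,440). I'll lower the last few millimetres and release.

Emit:
{"name": "drive_tool", "arguments": {"increments": [[[0, 0, -2], [0, 0, 0], 0], [[0, 0, -1.5], [0, 0, 0], 0], [[0, 0, 0], [0, 0, 0], 0], [[0, 0, 0], [0, 0, 0], 0]]}}

```text
clock: 8.75
eef_pos: [0.4495, 0.2103, 0.0302]
tool_rot: [0.558, 0.83, 0.0, 0.0]
ft_force: [0.1, -0.9, -0.1]
grip_width: 0.026
grasp_force: 58.0
```

Emit:
{"name": "drive_tool", "arguments": {"increments": [[[0, 0, -0.7], [0, 0, 0], 0], [[0, 0, 0], [0, 0, 0], 0], [[0, 0, 0], [0, 0, 0], 0.4], [[0, 0, 0], [0, 0, 0], 0.5], [[0, 0, 0], [0, 0, 0], 1], [[0, 0, 0], [0, 0, 0], 1], [[0, 0, 0], [0, 0, 0], 1], [[0, 0, 0], [0, 0, 0], 1]]}}

```text
clock: 9.42
eef_pos: [0.4493, 0.2102, 0.0291]
tool_rot: [0.558, 0.83, 0.0, 0.0]
ft_force: [0.3, 0.2, 0.3]
grip_width: 0.0853
grasp_force: 0.0
```

Emit:
{"name": "drive_tool", "arguments": {"increments": [[[0, 0, 10], [0, 0, 0], 1], [[0, 0, 20], [0, 0, 0], 1], [[0, 0, 30], [0, 0, 0], 1], [[0, 0, 30], [0, 0, 0], 1], [[0, 0, 30], [0, 0, 0], 1], [[0, 0, 20], [0, 0, 0], 1], [[0, -20, 0], [0, 0, 0], 1], [[5, -20, 0], [0, 0, 0], 1]]}}

```text
clock: 10.08
eef_pos: [0.455, 0.1709, 0.172]
tool_rot: [0.557, 0.831, 0.002, 0.001]
ft_force: [0.6, -0.3, -0.9]
grip_width: 0.0855
grasp_force: 0.0
```

```bash
python3 go.py 495.5 43 140; python3 - <<'E'
from h import *
camera("top");b=camera("side");print(get_obs()["eef_pos"]*1000)
cv2.imwrite("pics/g4.png",cv2.resize(b["image"][170:290,190:310],None,fx=4,fy=4,interpolation=cv2.INTER_CUBIC)[:,:,::-1])
gs=netm(b,"glue");r,f=fit(lambda p:cost(b,cyl(p[0],p[1],0,.092,.014),gs),[.45,.21],.005);print("glue",r,f,gs.sum())
E
```

```text
t 10.08 pos [455.  170.9 172. ] close az 22.3 tilt [0.004 0.002] j [ 0.36  0.24 -0.15  1.17  0.    1.54] f [ 0.6 -0.3 -0.9]
to go [  40.5 -127.9  -32. ]
[454.77904779 168.4496359  170.46693869]
glue [0.45038504 0.2121215 ] 31.44705882352941 416.0
```

View pics/g4.png

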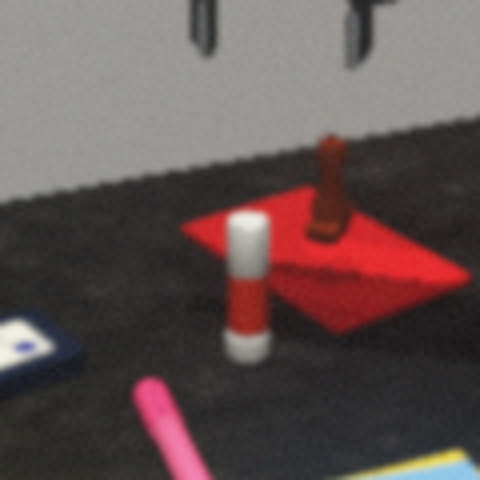

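Glue stands upright at (0.450,0.212). Next I go for the stamp.

Emit:
{"name": "drive_tool", "arguments": {"increments": [[[8.2, -25.4, 0], [0, 0, 0], 1], [[8.2, -25.4, 0], [0, 0, 0], 1], [[8.2, -25.4, 0], [0, 0, 0], 1], [[8.2, -25.4, 0], [0, 0, 0], 1], [[8.2, -25.4, 0], [0, 0, 0], 1], [[0, 0, -20], [0, 0, 0], 1], [[0, 0, -20], [0, 0, 0], 1], [[0, 0, 0], [0, 0, 0], 1]]}}

```text
clock: 10.9
eef_pos: [0.4927, 0.043, 0.1258]
tool_rot: [0.558, 0.83, -0.002, -0.003]
ft_force: [-0.2, 0.0, 0.2]
grip_width: 0.0854
grasp_force: 0.0
```

Emit:
{"name": "drive_tool", "arguments": {"increments": [[[0, 0, -20], [0, 0, 0], 1], [[0, 0, -20], [0, 0, 0], 1], [[0, 0, -20], [0, 0, 0], 1], [[0, 0, -16], [0, 0, 0], 1], [[0, 0, -10], [0, 0, 0], 1], [[0, 0, 0], [0, 0, 0], 1], [[0, 0, 0], [0, 0, 0], 1]]}}

```text
clock: 11.48
eef_pos: [0.4954, 0.0437, 0.0434]
tool_rot: [0.558, 0.83, -0.0, -0.0]
ft_force: [0.4, -1.1, 0.1]
grip_width: 0.0857
grasp_force: 0.0
```

```bash
python3 - <<'E'
from h import *
a=camera("top");b=camera("side");print(get_obs()["eef_pos"]*1000)
cv2.imwrite("pics/s1.png",cv2.resize(np.hstack([a["image"][150:250,220:340],b["image"][150:250,200:320]]),None,fx=3.3,fy=3.3,interpolation=cv2.INTER_CUBIC)[:,:,::-1])
E
```

```text
[496.40606366  43.53194624  44.36476662]
```

View pics/s1.png

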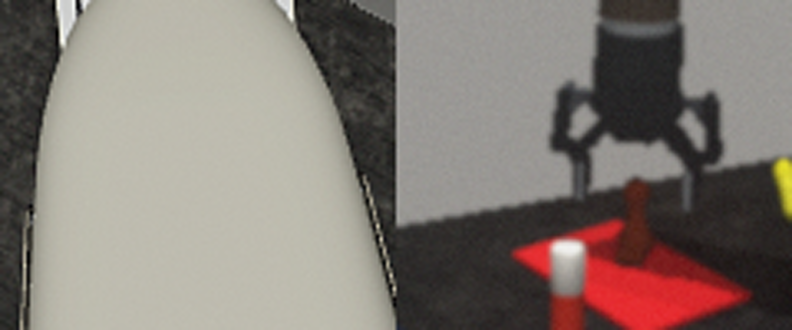

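The handle sits centred between the fingers (637 against 633 midway). Closing and lifting slightly.

Emit:
{"name": "drive_tool", "arguments": {"increments": [[[0, 0, -1], [0, 0, 0], 0], [[0, 0, 0], [0, 0, 0], 0], [[0, 0, 0], [0, 0, 0], 0], [[0, 0, 0], [0, 0, 0], 0], [[0, 0, 0], [0, 0, 0], 0], [[0, 0, 0], [0, 0, 0], 0], [[0, 0, 0], [0, 0, 0], 0], [[0, 0, 0], [0, 0, 0], 0]]}}

```text
clock: 12.25
eef_pos: [0.4954, 0.0431, 0.0426]
tool_rot: [0.558, 0.83, 0.0, 0.0]
ft_force: [-1.9, -0.3, 4.8]
grip_width: 0.0241
grasp_force: 59.1
```

Emit:
{"name": "drive_tool", "arguments": {"increments": [[[0, 0, 4], [0, 0, 0], 0], [[0, 0, 12], [0, 0, 0], 0], [[0, 0, 24], [0, 0, 0], 0], [[0, 0, 30], [0, 0, 0], 0], [[0, 0, 30], [0, 0, 0], 0], [[0, 0, 16], [0, 0, 0], 0], [[0, 0, 0], [0, 0, 0], 0], [[0, 0, 0], [0, 0, 0], 0]]}}

```text
clock: 12.92
eef_pos: [0.4959, 0.0432, 0.1587]
tool_rot: [0.558, 0.83, 0.001, 0.001]
ft_force: [-0.6, -0.2, -0.5]
grip_width: 0.0243
grasp_force: 58.9
```

```bash
python3 - <<'E'
from h import *
b=camera("side");b=camera("side");o=get_obs();print(o["eef_pos"]*1000,o["grip_width"])
cv2.imwrite("pics/s2.png",cv2.resize(b["image"][120:240,200:320],None,fx=4,fy=4,interpolation=cv2.INTER_CUBIC)[:,:,::-1])
p=o["eef_pos"];print(proj(b,[[p[0],p[1],p[2]-.036],[p[0],p[1],p[2]+.038]])-[200,120])
E
```

```text
[494.24481295  43.08418799 156.66329118] 0.02405884066183651
[[73.10092407 70.52529   ]
 [73.66562757 45.44072305]]
```

View pics/s2.png

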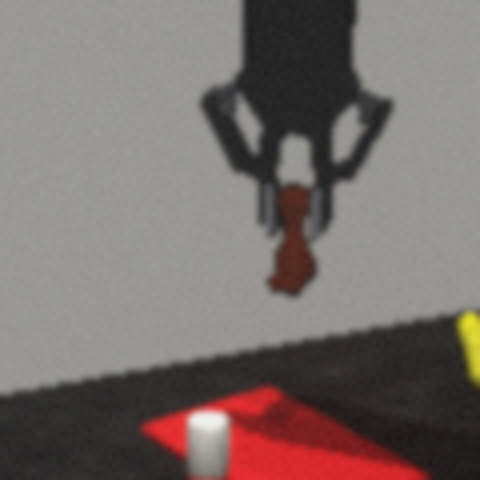

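The stamp is held upright. While the pad is uncovered I refine its pose.

```bash
python3 - <<'E'
from h import *
t=camera("top");s=camera("side")
for c in(t,s):
    m=netm(c,"ink_pad",lambda b:b[0]<225)
    for _ in range(1):
        r,f=fit(lambda p:cost(c,box("ink_pad",p[0],p[1],p[2]*10),m),[.57,.3315,-.033]);print(r[:2].round(4),np.degrees(r[2]*10),f,m.sum())
# lid colour: pad dark blue + label in top view
h=cv2.cvtColor(t["image"],cv2.COLOR_RGB2HSV)[145:195,120:195];m=np.zeros((420,560));b=cv2.inRange(h,(105,90,30),(130,255,255))
b=cv2.morphologyEx(b,cv2.MORPH_CLOSE,np.ones((3,3),np.uint8));cn=max(cv2.findContours(b,cv2.RETR_EXTERNAL,cv2.CHAIN_APPROX_NONE)[0],key=cv2.contourArea)
f=np.zeros_like(b);cv2.drawContours(f,[cn],-1,1,-1);m[145:195,120:195]=f
r,f=fit(lambda p:cost(t,box("ink_pad",p[0],p[1],p[2]*10),m),[.57,.3315,-.033]);print("col",r[:2].round(4),np.degrees(r[2]*10),f,m.sum())
E
```

```text
[0.5706 0.3312] -18.740947909971485 80.67450980392155 1432.0
[0.5695 0.3313] -19.28327709016261 117.50588235294117 932.0
col [0.5701 0.3315] -17.470303120320594 137.94509803921568 1324.0
```

Emit:
{"name": "drive_tool", "arguments": {"increments": [[[4, 15, 0], [0, 0, -4], 0], [[7, 27, 0], [0, 0, -4], 0], [[8, 31, 0], [0, 0, -4], 0], [[8, 31, 0], [0, 0, -4], 0], [[8, 31, 0], [0, 0, -4], 0], [[8, 31, 0], [0, 0, -4], 0], [[8, 31, 0], [0, 0, -4], 0], [[8, 31, 0], [0, 0, -4], 0]]}}

```text
clock: 13.88
eef_pos: [0.5541, 0.2725, 0.157]
tool_rot: [0.766, 0.643, -0.001, -0.0]
ft_force: [1.2, -1.2, -0.8]
grip_width: 0.0241
grasp_force: 58.9
```

Emit:
{"name": "drive_tool", "arguments": {"increments": [[[8, 31, 0], [0, 0, 0], 0], [[5, 17, 0], [0, 0, 0], 0], [[3, 12, 0], [0, 0, 0], 0], [[0, 0, -20], [0, 0, 0], 0], [[0, 0, -25], [0, 0, 0], 0], [[0, 0, -25], [0, 0, 0], 0], [[0, 0, -15], [0, 0, 0], 0], [[0, 0, -10], [0, 0, 0], 0]]}}

```text
clock: 14.55
eef_pos: [0.5683, 0.3301, 0.0591]
tool_rot: [0.765, 0.644, -0.003, -0.001]
ft_force: [0.0, -0.6, -0.8]
grip_width: 0.0239
grasp_force: 58.9
```

Emit:
{"name": "drive_tool", "arguments": {"increments": [[[0, 0, -5], [0, 0, 0], 0], [[0, 0, 0], [0, 0, 0], 0], [[0, 0, 0], [0, 0, 0], 0], [[0, 0, 0], [0, 0, 0], 0]]}}

```text
clock: 14.88
eef_pos: [0.5713, 0.3317, 0.0596]
tool_rot: [0.765, 0.644, 0.001, 0.0]
ft_force: [-0.1, -0.1, -0.0]
grip_width: 0.0242
grasp_force: 58.9
```

```bash
python3 - <<'E'
from h import *
t=camera("top");b=camera("side");b=camera("side");o=get_obs();print(o["eef_pos"]*1000,o["ft_force"])
cv2.imwrite("pics/s3.png",cv2.resize(np.hstack([t["image"][130:220,110:210],b["image"][200:290,130:230]]),None,fx=4,fy=4,interpolation=cv2.INTER_CUBIC)[:,:,::-1])
E
python3 go.py 570.3 331.3 52
```

```text
[571.12736871 331.62547459  59.54342563] [-0.02989612 -0.22552283 -0.17748884]
t 15.03 pos [571.1 331.6  59.5] close az -9.8 tilt [0.002 0.001] j [ 0.53  0.66  0.21  1.11 -0.    2.27] f [-0.  -0.2 -0.2]
to go [-0.8 -0.3 -7.5]
```

View pics/s3.png

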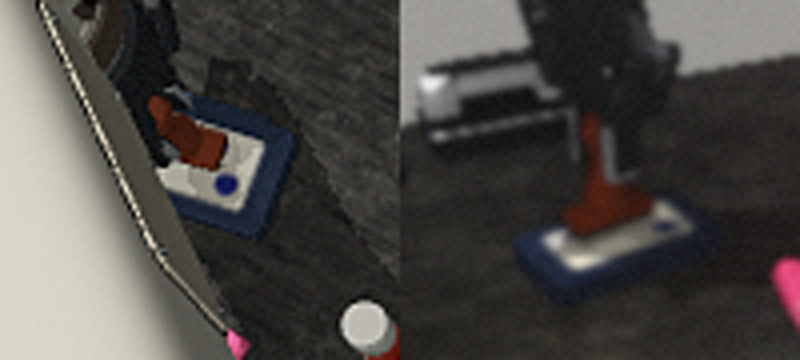

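The stamp's foot is parallel to the pad and hovers about 7 mm over it (s3, right). I'll lower and release.

Emit:
{"name": "drive_tool", "arguments": {"increments": [[[-0.7, -0.3, -4], [0, 0, 0], 0], [[0, 0, -2.5], [0, 0, 0], 0], [[0, 0, 0], [0, 0, 0], 0], [[0, 0, 0], [0, 0, 0], 0], [[0, 0, 0], [0, 0, 0], 0]]}}

```text
clock: 15.45
eef_pos: [0.5698, 0.331, 0.0521]
tool_rot: [0.765, 0.644, 0.0, 0.0]
ft_force: [-0.8, 0.2, 3.9]
grip_width: 0.0242
grasp_force: 59.2
```

Emit:
{"name": "drive_tool", "arguments": {"increments": [[[0, 0, -0.7], [0, 0, 0], 0], [[0, 0, 0], [0, 0, 0], 0], [[0, 0, 0], [0, 0, 0], 0]]}}

```text
clock: 15.7
eef_pos: [0.5699, 0.3311, 0.0521]
tool_rot: [0.765, 0.644, 0.001, 0.0]
ft_force: [-2.2, -1.3, 6.8]
grip_width: 0.0242
grasp_force: 59.8
```

Emit:
{"name": "drive_tool", "arguments": {"increments": [[[0, 0, 0], [0, 0, 0], 0.4], [[0, 0, 0], [0, 0, 0], 0.5], [[0, 0, 0], [0, 0, 0], 1], [[0, 0, 0], [0, 0, 0], 1], [[0, 0, 0], [0, 0, 0], 1], [[0, 0, 0], [0, 0, 0], 1], [[0, 0, 10], [0, 0, 0], 1], [[0, 0, 20], [0, 0, 0], 1]]}}

```text
clock: 16.37
eef_pos: [0.5676, 0.3297, 0.0785]
tool_rot: [0.765, 0.644, -0.003, -0.001]
ft_force: [-0.3, -0.4, -0.3]
grip_width: 0.0852
grasp_force: 0.0
```

Emit:
{"name": "drive_tool", "arguments": {"increments": [[[0, 0, 30], [0, 0, 0], 1], [[0, 0, 30], [0, 0, 0], 1], [[0, 0, 30], [0, 0, 0], 1], [[-10, -40, 0], [0, 0, 4], 1], [[-10, -40, 0], [0, 0, 4], 1], [[-10, -40, 0], [0, 0, 4], 1], [[-10, -40, 0], [0, 0, 4], 1], [[-10, -40, 0], [0, 0, 4], 1]]}}

```text
clock: 17.03
eef_pos: [0.519, 0.1294, 0.1719]
tool_rot: [0.64, 0.768, 0.001, 0.001]
ft_force: [1.0, -0.2, -0.3]
grip_width: 0.0853
grasp_force: 0.0
```

```bash
python3 go.py; python3 - <<'E'
from h import *
t=camera("top");b=camera("side");b=camera("side");o=get_obs();print(o["eef_pos"]*1000)
cv2.imwrite("pics/s4.png",cv2.resize(np.hstack([t["image"][130:220,110:210],b["image"][200:290,150:250]]),None,fx=4,fy=4,interpolation=cv2.INTER_CUBIC)[:,:,::-1])
gs=netm(b,"glue");gt=netm(t,"glue");print(gt is not None and gt.sum())
r,f=fit(lambda p:cost(b,cyl(p[0],p[1],0,.092,.014),gs)+(0 if gt is None else cost(t,cyl(p[0],p[1],0,.092,.014),gt)),[.45,.21],.005);print("glue",r,f,gs.sum())
print("pad c",proj(t,[[.5703,.3313,.028],[.5703,.3313,.09]]),proj(b,[[.5703,.3313,.028],[.5703,.3313,.09]]))
for c in(t,b):
    m=netm(c,"stamp",lambda q:q[0]<220);ys,xs=np.nonzero(m);print(xs.mean(),ys.min(),ys.max(),xs.min(),xs.max(),[xs[ys<ys.min()+4].mean()])
E
```

```text
t 17.03 pos [519.  129.4 171.9] close az 10.4 tilt [0.001 0.   ] j [ 0.24  0.34 -0.02  1.21 -0.    1.63] f [ 1.  -0.2 -0.3]
[519.05855053 128.1968971  172.16039533]
False
glue [0.45093506 0.21093994] 44.98039215686274 365.0
pad c [[156.00509968 166.8406116 ]
 [147.89983126 159.89934459]] [[182.69776594 253.15083236]
 [180.857153   230.53261037]]
146.64444444444445 156 168 145 149 [np.float64(147.07142857142858)]
181.2418952618454 230 261 171 193 [np.float64(180.44736842105263)]
```

View pics/s4.png

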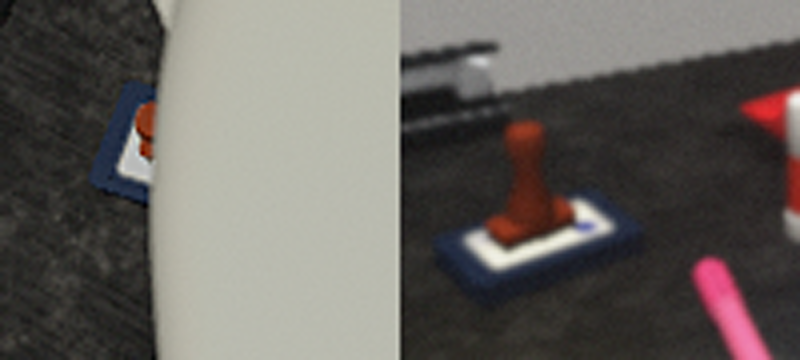

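The stamp stands upright near the pad's middle, parallel to it. Back to the glue.

Emit:
{"name": "drive_tool", "arguments": {"increments": [[[-14, 16, 0], [0, 0, 0], 1], [[-14, 16, 0], [0, 0, 0], 1], [[-14, 16, 0], [0, 0, 0], 1], [[-14, 16, 0], [0, 0, 0], 1], [[-13, 16, 0], [0, 0, 0], 1], [[0, 0, -20], [0, 0, 0], 1], [[0, 0, 0], [0, 0, 0], 1], [[0, 0, 0], [0, 0, 0], 1]]}}

```text
clock: 18.15
eef_pos: [0.4496, 0.2114, 0.1501]
tool_rot: [0.641, 0.768, -0.001, -0.001]
ft_force: [-0.4, 0.1, 0.2]
grip_width: 0.0854
grasp_force: 0.0
```

```bash
python3 -c "
from h import *
for i in range(3):camera('side')";python3 go.py 450.6 211.2 30
```

```text
t 18.3 pos [451.3 211.  151.5] close az 10.1 tilt [0.001 0.   ] j [ 0.44  0.29 -0.15  1.14 -0.    1.83] f [ 0.9 -0.1 -0.3]
to go [  -0.7    0.2 -121.5]
```

Emit:
{"name": "drive_tool", "arguments": {"increments": [[[-0.7, 0.2, -20], [0, 0, 0], 1], [[0, 0, -25], [0, 0, 0], 1], [[0, 0, -25], [0, 0, 0], 1], [[0, 0, -25], [0, 0, 0], 1], [[0, 0, -15], [0, 0, 0], 1], [[0, 0, -10], [0, 0, 0], 1], [[0, 0, 0], [0, 0, 0], 1], [[0, 0, 0], [0, 0, 0], 1]]}}

```text
clock: 18.97
eef_pos: [0.4505, 0.211, 0.0313]
tool_rot: [0.642, 0.767, 0.0, 0.0]
ft_force: [0.1, 0.9, 0.4]
grip_width: 0.0855
grasp_force: 0.0
```

Emit:
{"name": "drive_tool", "arguments": {"increments": [[[0, 0, 0], [0, 0, 0], 0], [[0, 0, 0], [0, 0, 0], 0], [[0, 0, 0], [0, 0, 0], 0], [[0, 0, 0], [0, 0, 0], 0], [[0, 0, 0], [0, 0, 0], 0], [[0, 0, 0], [0, 0, 0], 0], [[0, 0, 0], [0, 0, 0], 0], [[0, 0, 0], [0, 0, 0], 0]]}}

```text
clock: 19.63
eef_pos: [0.4504, 0.2113, 0.0317]
tool_rot: [0.642, 0.767, 0.001, 0.0]
ft_force: [-1.3, -0.4, 6.3]
grip_width: 0.0258
grasp_force: 58.9
```

Emit:
{"name": "drive_tool", "arguments": {"increments": [[[0, 0, 4], [0, 0, 0], 0], [[0, 0, 12], [0, 0, 0], 0], [[0, 0, 20], [0, 0, 0], 0], [[0, 0, 25], [0, 0, 0], 0], [[0, 0, 25], [0, 0, 0], 0], [[0, 0, 10], [0, 0, 0], 0], [[0, 0, 0], [0, 0, 0], 0], [[0, 0, 0], [0, 0, 0], 0]]}}

```text
clock: 20.3
eef_pos: [0.4499, 0.2111, 0.1267]
tool_rot: [0.642, 0.767, 0.0, 0.0]
ft_force: [-0.2, -0.8, -0.7]
grip_width: 0.0262
grasp_force: 58.8
```

```bash
python3 - <<'E'
from h import *
b=camera('side');b=camera('side');b=camera('side');p=get_obs()["eef_pos"];gs=netm(b,"glue");f=lambda q:cost(b,cyl(q[0],q[1],p[2]-.0307,p[2]+.0613,.014,q[2]*10,0),gs)
print(fit(f,[p[0],p[1],0],.005),f([p[0],p[1],0]))
E
python3 go.py 483.7 75.7 126
```

```text
(array([ 0.45223102,  0.20930743, -0.00194165]), np.float64(105.97647058823529)) 137.93333333333334
t 20.5 pos [448.7 210.5 125.1] close az 10.2 tilt [-0.003 -0.002] j [ 0.44  0.31 -0.19  1.07 -0.    1.83] f [-0.2  0.1 -0.5]
to go [  35.  -134.8    0.9]
```

Emit:
{"name": "drive_tool", "arguments": {"increments": [[[3.3, -15.5, 0], [0, 0, 0], 0], [[6, -24, 0], [0, 0, 0], 0], [[7, -28, 0], [0, 0, 0], 0], [[7, -28, 0], [0, 0, 0], 0], [[6, -24, 0], [0, 0, 0], 0], [[4, -16, 0], [0, 0, 0], 0], [[0, 0, -10], [0, 0, 0], 0], [[0, 0, -20], [0, 0, 0], 0]]}}

```text
clock: 21.17
eef_pos: [0.4849, 0.075, 0.0974]
tool_rot: [0.643, 0.766, 0.002, 0.001]
ft_force: [-0.0, -0.2, 0.3]
grip_width: 0.0259
grasp_force: 58.9
```

Emit:
{"name": "drive_tool", "arguments": {"increments": [[[0, 0, -20], [0, 0, 0], 0], [[0, 0, -20], [0, 0, 0], 0], [[0, 0, -10], [0, 0, 0], 0], [[0, 0, -5], [0, 0, 0], 0], [[0, 0, 0], [0, 0, 0], 0], [[0, 0, 0], [0, 0, 0], 0], [[0, 0, 0], [0, 0, 0], 0]]}}

```text
clock: 21.75
eef_pos: [0.4841, 0.0759, 0.0428]
tool_rot: [0.642, 0.767, 0.001, 0.001]
ft_force: [0.6, 0.3, 0.2]
grip_width: 0.0257
grasp_force: 58.9
```

```bash
python3 - <<'E'
from h import *
b=camera('side');b=camera('side');b=camera('side');p=get_obs()["eef_pos"];gs=netm(b,"glue");f=lambda q:cost(b,cyl(q[0],q[1],p[2]-.0307,p[2]+.0613,.014,q[2]*10,0),gs)
print(fit(f,[p[0],p[1],0],.005))
E
python3 go.py 483.7 75.7 38.3
```

```text
(array([0.48420195, 0.07853563, 0.00074762]), np.float64(80.13725490196077))
t 21.95 pos [483.9  75.7  42.8] close az 10.2 tilt [0.002 0.   ] j [ 0.16  0.39 -0.32  0.86  0.    1.55] f [ 0.5 -0.1  0.7]
to go [-0.2 -0.  -4.5]
```

Emit:
{"name": "drive_tool", "arguments": {"increments": [[[0, 0, -2.5], [0, 0, 0], 0], [[0, 0, -1.2], [0, 0, 0], 0], [[0, 0, 0], [0, 0, 0], 0], [[0, 0, 0], [0, 0, 0], 0], [[0, 0, 0], [0, 0, 0], 0]]}}

```text
clock: 22.37
eef_pos: [0.4836, 0.0756, 0.0387]
tool_rot: [0.642, 0.767, 0.0, 0.0]
ft_force: [-1.2, -1.7, 6.0]
grip_width: 0.0256
grasp_force: 59.5
```

Emit:
{"name": "drive_tool", "arguments": {"increments": [[[0, 0, -0.7], [0, 0, 0], 0], [[0, 0, 0], [0, 0, 0], 0], [[0, 0, 0], [0, 0, 0], 0]]}}

```text
clock: 22.62
eef_pos: [0.4837, 0.0756, 0.0387]
tool_rot: [0.642, 0.767, 0.0, 0.0]
ft_force: [-2.6, -2.0, 10.4]
grip_width: 0.0256
grasp_force: 60.3
```

Emit:
{"name": "drive_tool", "arguments": {"increments": [[[0, 0, 0.5], [0, 0, 0], 0.4], [[0, 0, 0], [0, 0, 0], 0.5], [[0, 0, 0], [0, 0, 0], 1], [[0, 0, 0], [0, 0, 0], 1], [[0, 0, 0], [0, 0, 0], 1], [[0, 0, 0], [0, 0, 0], 1], [[0, 0, 10], [0, 0, 0], 1], [[0, 0, 20], [0, 0, 0], 1]]}}

```text
clock: 23.28
eef_pos: [0.481, 0.0752, 0.0665]
tool_rot: [0.642, 0.767, -0.002, -0.002]
ft_force: [0.2, -0.0, 0.3]
grip_width: 0.0854
grasp_force: 0.0
```

Emit:
{"name": "drive_tool", "arguments": {"increments": [[[0, 0, 30], [0, 0, 0], 1], [[0, 0, 30], [0, 0, 0], 1], [[0, 0, 30], [0, 0, 0], 1], [[-6, -40, 0], [0, 0, 3.7], 1], [[-6, -40, 0], [0, 0, 3.7], 1], [[-6, -40, 0], [0, 0, 3.7], 1], [[-6, -40, 0], [0, 0, 3.7], 1], [[-6, -40, 0], [0, 0, 3.7], 1]]}}

```text
clock: 23.95
eef_pos: [0.4528, -0.126, 0.1591]
tool_rot: [0.508, 0.861, 0.0, 0.001]
ft_force: [0.5, 0.3, -0.3]
grip_width: 0.0853
grasp_force: 0.0
```

```bash
cat > chk.py <<'E'
from h import *
t=camera("top");b=camera("side")
st=netm(t,"stamp",lambda q:q[0]<220)
if st is not None:ys,xs=np.nonzero(st);print("stamp top bbox",xs.min(),xs.max(),ys.min(),ys.max(),st.sum())
gs=netm(b,"glue");gt=netm(t,"glue",lambda q:q[0]>220)
for nm,c,m in(("side",b,gs),("top",t,gt)):
    if m is not None:print("glue",nm,fit(lambda p:cost(c,cyl(p[0],p[1],.007,.099,.014),m),[.484,.076],.005),m.sum())
if gt is not None:print("glue both",fit(lambda p:cost(t,cyl(p[0],p[1],.007,.099,.014),gt)+cost(b,cyl(p[0],p[1],.007,.099,.014),gs),[.484,.076],.005))
a=t["image"][130:230,120:310]
cv2.imwrite("pics/chk%d.png"%(get_obs()["clock"]*10),cv2.resize(a,None,fx=4.2,fy=4.2,interpolation=cv2.INTER_CUBIC)[:,:,::-1])
E
python3 chk.py;python3 go.py 447.3 -161.5 25;ls pics
```

```text
stamp top bbox 144 167 155 172 266.0
glue side (array([0.48417036, 0.07555605]), np.float64(39.2235294117647)) 291.0
glue top (array([0.48534662, 0.07473098]), np.float64(21.88235294117647)) 204.0
glue both (array([0.48487826, 0.07438573]), np.float64(61.03137254901961))
t 24.2 pos [ 453.2 -124.4  158.5] close az 28.6 tilt [0. 0.] j [-0.27  0.23 -0.21  1.14  0.    0.8 ] f [-0.6  0.9 -0.1]
to go [  -5.9  -37.1 -133.5]
chk242.png
g1.png
g2.png
g3.png
g4.png
s1.png
s2.png
s3.png
s4.png
side0.png
sidec.png
st.png
top0.png
topc.png
```

Emit:
{"name": "drive_tool", "arguments": {"increments": [[[-3, -18.5, 0], [0, 0, 3.5], 1], [[-2.9, -18.6, 0], [0, 0, 0], 1], [[0, 0, -20], [0, 0, 0], 1], [[0, 0, -30], [0, 0, 0], 1], [[0, 0, -30], [0, 0, 0], 1], [[0, 0, -20], [0, 0, 0], 1], [[0, 0, 0], [0, 0, 0], 1], [[0, 0, 0], [0, 0, 0], 1]]}}

```text
clock: 24.87
eef_pos: [0.4468, -0.1596, 0.0575]
tool_rot: [0.482, 0.876, -0.0, -0.002]
ft_force: [0.4, -0.2, 0.0]
grip_width: 0.0852
grasp_force: 0.0
```

```bash
python3 - <<'E'
from h import *
camera("top");b=camera("side");t=camera("top")
my=cmask(t,"yellow_marker",(330,190,400,240));print(my.sum())
m=cmask(b,"yellow_marker",(300,185,340,230));print(m.sum());x=[.4473,-.1615,np.radians(32.1)]
f=lambda p:cost(b,box("yellow_marker",p[0],p[1],x[2]),m);print("side",fit(f,x[:2],.004))
b["image"]
cv2.imwrite("pics/y1.png",cv2.resize(b["image"][140:240,260:380],None,fx=4,fy=4,interpolation=cv2.INTER_CUBIC)[:,:,::-1])
E
python3 go.py 447.3 -161.5 3
```

```text
194.0
67.0
side (array([ 0.44805, -0.15875]), np.float64(93.13725490196079))
t 25.02 pos [ 449.1 -161.3   59.8] close az 32.2 tilt [ 0.003 -0.001] j [-0.34  0.34 -0.34  0.89  0.    0.66] f [-0.5 -0.7 -0.3]
to go [ -1.8  -0.2 -56.8]
```

Emit:
{"name": "drive_tool", "arguments": {"increments": [[[-1, 0, -18], [0, 0, 0], 1], [[0, 0, -18], [0, 0, 0], 1], [[0, 0, -13], [0, 0, 0], 1], [[0, 0, -6], [0, 0, 0], 1], [[0, 0, 0], [0, 0, 0], 1], [[0, 0, 0], [0, 0, 0], 1], [[0, 0, 0], [0, 0, 0], 1]]}}

```text
clock: 25.6
eef_pos: [0.4475, -0.1619, 0.0043]
tool_rot: [0.484, 0.875, 0.0, 0.001]
ft_force: [-0.3, 0.3, 0.6]
grip_width: 0.085
grasp_force: 0.0
```

Emit:
{"name": "drive_tool", "arguments": {"increments": [[[0, 0, 0], [0, 0, 0], 0], [[0, 0, 0], [0, 0, 0], 0], [[0, 0, 0], [0, 0, 0], 0], [[0, 0, 0], [0, 0, 0], 0], [[0, 0, 0], [0, 0, 0], 0], [[0, 0, 0], [0, 0, 0], 0], [[0, 0, 0], [0, 0, 0], 0], [[0, 0, 0], [0, 0, 0], 0]]}}

```text
clock: 26.27
eef_pos: [0.4467, -0.1617, 0.0033]
tool_rot: [0.484, 0.875, 0.0, 0.0]
ft_force: [0.0, -0.2, 3.8]
grip_width: 0.0184
grasp_force: 59.1
```

Emit:
{"name": "drive_tool", "arguments": {"increments": [[[0, 0, 5], [0, 0, 0], 0], [[0, 0, 15], [0, 0, 0], 0], [[0, 0, 25], [0, 0, 0], 0], [[0, 0, 30], [0, 0, 0], 0], [[0, 0, 30], [0, 0, 0], 0], [[0, 0, 30], [0, 0, 0], 0], [[0, 0, 15], [0, 0, 0], 0], [[0, 0, 0], [0, 0, 0], 0]]}}

```text
clock: 26.93
eef_pos: [0.4488, -0.1624, 0.1572]
tool_rot: [0.484, 0.875, 0.001, 0.004]
ft_force: [0.2, 0.4, -1.0]
grip_width: 0.0181
grasp_force: 58.7
```

Emit:
{"name": "drive_tool", "arguments": {"increments": [[[4, 15, 0], [0, 0, 2], 0], [[5, 25, 0], [0, 0, 3], 0], [[6, 30, 0], [0, 0, 3], 0], [[7, 32, 0], [0, 0, 3], 0], [[7, 32, 0], [0, 0, 3], 0], [[7, 32, 0], [0, 0, 3], 0], [[7, 32, 0], [0, 0, 4], 0], [[7, 32, 0], [0, 0, 4], 0]]}}

```text
clock: 27.6
eef_pos: [0.4955, 0.0699, 0.1518]
tool_rot: [0.281, 0.96, -0.001, -0.001]
ft_force: [1.4, -0.7, -0.1]
grip_width: 0.0181
grasp_force: 58.7
```

Emit:
{"name": "drive_tool", "arguments": {"increments": [[[7, 32, 0], [0, 0, 4], 0], [[7, 32, 0], [0, 0, 3], 0], [[7, 32, 0], [0, 0, 3], 0], [[6, 25, 0], [0, 0, 2], 0], [[3, 14, 0], [0, 0, 2], 0], [[0, 0, 0], [0, 0, 0], 0], [[0, 0, 0], [0, 0, 0], 0], [[0, 0, 0], [0, 0, 0], 0]]}}

```text
clock: 28.27
eef_pos: [0.5256, 0.2022, 0.1523]
tool_rot: [0.164, 0.986, -0.001, -0.001]
ft_force: [0.0, -0.5, 0.3]
grip_width: 0.0184
grasp_force: 58.7
```

```bash
python3 - <<'E'
from h import *
for i in range(3): t=camera("side")
print(get_obs()["grip_width"])
E
python3 go.py 527 203.5 3.6
```

```text
0.018445524226438186
t 28.42 pos [526.1 202.  153. ] close az 71.0 tilt [-0. -0.] j [ 0.37  0.41  0.04  1.2  -0.    0.7 ] f [0.3 0.9 0.7]
to go [   0.9    1.5 -149.4]
```

Emit:
{"name": "drive_tool", "arguments": {"increments": [[[0.9, 1.4, -15], [0, 0, 0], 0], [[0, 0, -30], [0, 0, 0], 0], [[0, 0, -30], [0, 0, 0], 0], [[0, 0, -30], [0, 0, 0], 0], [[0, 0, -25], [0, 0, 0], 0], [[0, 0, -14], [0, 0, 0], 0], [[0, 0, 0], [0, 0, 0], 0], [[0, 0, 0], [0, 0, 0], 0]]}}

```text
clock: 29.08
eef_pos: [0.5267, 0.2038, 0.0086]
tool_rot: [0.164, 0.986, -0.001, -0.001]
ft_force: [0.4, 0.3, 0.5]
grip_width: 0.018
grasp_force: 58.7
```

```bash
python3 - <<'E'
from h import *
t=camera("top");b=camera("side");b=camera("side")
z=get_obs()["eef_pos"][2]-.0035
for c,roi in((b,(200,200,270,290)),(t,(150,130,260,240))):
    m=cmask(c,"yellow_marker",roi);print(m.sum())
    if m.sum()>150:
        print(fit(lambda p:cost(c,box("yellow_marker",p[0],p[1],np.radians(71.1))+[0,0,z],m),[.527,.2035],.005))
E
python3 go.py 527 203.5 3.6
```

```text
115.0
37.0
t 29.23 pos [528.7 205.   10.8] close az 71.1 tilt [0.003 0.001] j [ 0.37  0.55 -0.14  0.87 -0.    0.7 ] f [ 1.4 -0.9  0.2]
to go [-1.7 -1.5 -7.2]
```

Emit:
{"name": "drive_tool", "arguments": {"increments": [[[0, 0, -3], [0, 0, 0], 0], [[0, 0, 0], [0, 0, 0], 0], [[0, 0, 0], [0, 0, 0], 0], [[0, 0, 0], [0, 0, 0], 0], [[0, 0, 0], [0, 0, 0], 0], [[0, 0, 0], [0, 0, 0], 0]]}}

```text
clock: 29.73
eef_pos: [0.5272, 0.2049, 0.0061]
tool_rot: [0.164, 0.987, 0.0, 0.0]
ft_force: [0.6, 0.1, -0.5]
grip_width: 0.0184
grasp_force: 58.7
```

```bash
python3 - <<'E'
from h import *
ps=[]
for i in range(5): camera("side");ps.append(get_obs()["eef_pos"]*1000)
print(np.round(ps,1))
E
```

```text
[[527.2 204.9   6.1]
 [527.2 204.9   6. ]
 [527.2 204.9   6. ]
 [527.2 204.9   6. ]
 [527.2 204.9   5.9]]
```

Settled at (527.2, 204.9). A small correction, then I touch down.

Emit:
{"name": "drive_tool", "arguments": {"increments": [[[0, -1.3, -1.5], [0, 0, 0], 0], [[0, 0, -1], [0, 0, 0], 0], [[0, 0, 0], [0, 0, 0], 0], [[0, 0, 0], [0, 0, 0], 0], [[0, 0, 0], [0, 0, 0], 0], [[0, 0, 0], [0, 0, 0], 0]]}}

```text
clock: 30.48
eef_pos: [0.5272, 0.2035, 0.0034]
tool_rot: [0.164, 0.987, -0.0, -0.0]
ft_force: [-0.2, 0.1, -1.0]
grip_width: 0.0186
grasp_force: 58.7
```

Emit:
{"name": "drive_tool", "arguments": {"increments": [[[0, 0, -0.5], [0, 0, 0], 0], [[0, 0, 0], [0, 0, 0], 0.35], [[0, 0, 0], [0, 0, 0], 0.5], [[0, 0, 0], [0, 0, 0], 1], [[0, 0, 0], [0, 0, 0], 1], [[0, 0, 0], [0, 0, 0], 1], [[0, 0, 15], [0, 0, 0], 1], [[0, 0, 25], [0, 0, 0], 1]]}}

```text
clock: 31.15
eef_pos: [0.5246, 0.2026, 0.0405]
tool_rot: [0.164, 0.987, -0.002, -0.003]
ft_force: [-0.4, 0.6, -0.4]
grip_width: 0.0851
grasp_force: 0.0
```

Emit:
{"name": "drive_tool", "arguments": {"increments": [[[0, 0, 35], [0, 0, 0], 1], [[0, 0, 35], [0, 0, 0], 1], [[0, 0, 35], [0, 0, 0], 1], [[-8, -35, 0], [0, 0, -1], 1], [[-8, -38, 0], [0, 0, -1], 1], [[-10, -39, 0], [0, 0, -1], 1], [[-10, -39, 0], [0, 0, -1], 1], [[-10, -39, 0], [0, 0, -1], 1]]}}

```text
clock: 31.82
eef_pos: [0.4805, 0.0122, 0.1482]
tool_rot: [0.207, 0.978, 0.0, 0.0]
ft_force: [0.5, -0.6, -0.4]
grip_width: 0.0856
grasp_force: 0.0
```

Emit:
{"name": "drive_tool", "arguments": {"increments": [[[-12, -39, 0], [0, 0, -1], 1], [[-12, -39, 0], [0, 0, -1], 1], [[-12, -39, 0], [0, 0, -1], 1], [[-12, -39, 0], [0, 0, -1], 1], [[-12, -39, 0], [0, 0, -0.3], 1], [[-12, -39, 0], [0, 0, 0], 1], [[-12, -39, 0], [0, 0, 0], 1], [[0, 0, 0], [0, 0, 0], 1]]}}

```text
clock: 32.48
eef_pos: [0.3953, -0.2658, 0.1483]
tool_rot: [0.248, 0.969, -0.002, 0.001]
ft_force: [0.6, 0.8, 0.4]
grip_width: 0.0853
grasp_force: 0.0
```

```bash
cat > fin.py <<'E'
from h import *
t=camera("top");b=camera("side")
R=lambda th:np.array([[np.cos(th),-np.sin(th),0],[np.sin(th),np.cos(th),0],[0,0,1]])
def stampm(x,y,th):
    f=np.array([[i*.012,j*.026,k*.012] for i in(-1,1) for j in(-1,1) for k in(0,1)])@R(th).T+[x,y,.016];return f,cyl(x,y,.062,.089,.0115)
m=cmask(t,"yellow_marker",(190,140,240,220));print("yellow top",*[np.round(q,4) for q in axis(t,m,.013)],m.sum())
print(" fit",fit(lambda p:cost(t,box("yellow_marker",p[0],p[1],p[2]*10),m),[.527,.2035,np.radians(71)/10],.004))
ms=cmask(b,"yellow_marker",(200,200,270,290));print(" side",fit(lambda p:cost(b,box("yellow_marker",p[0],p[1],p[2]*10),ms),[.527,.2035,np.radians(71)/10],.004),ms.sum())
mp,mf=netm(t,"ink_pad",lambda q:q[0]<220),netm(t,"red_folder");mg=netm(t,"glue",lambda q:q[0]>220);st=netm(t,"stamp",lambda q:q[0]<220)
k=np.ones((5,5),np.uint8);dl=lambda m:np.zeros((420,560),bool) if m is None else cv2.dilate(m.astype(np.uint8),k)>0
for n,m,i,x0 in(("ink_pad",mp,dl(st),(.5703,.3313)),("red_folder",mf,dl(mg),(.4837,.0757))):
    if m is not None:r,f=fit(lambda p:cost(t,box(n,p[0],p[1],p[2]*10),m,i),[*x0,-.033]);print(n,r[:2].round(4),np.degrees(r[2]*10).round(1),f)
if mg is not None:print("glue",fit(lambda p:cost(t,cyl(p[0],p[1],.007,.099,.014),mg),[.484,.076],.005))
if st is not None:
    def f(p):
        a,h=stampm(p[0],p[1],p[2]*10);d=0
        for c,mm in((t,st),(b,sb)):
            im=np.zeros((1680,2240),np.uint8)
            for P in(a,h,cyl(p[0],p[1],.016,.089,.006)):
                hh=cv2.convexHull(proj(c,P).astype(np.float32))[:,0];cv2.fillPoly(im,[np.round((hh+.5)*64-8).astype(np.int32)],255,shift=4)
            d+=np.abs(cv2.resize(im,(560,420),interpolation=cv2.INTER_AREA)/255.-mm).sum()
        return d
    sb=netm(b,"stamp",lambda q:q[0]<225)
    if sb is not None:print("stamp",fit(f,[.5703,.3313,-.033],.005),st.sum(),sb.sum())
E
python3 fin.py; python3 - <<'E'
from h import *
t=camera("top");m=netm(t,"rubber",lambda q:400<q[0]<440)
if m is not None:print("rubber",axis(t,m,.008),m.sum())
E
python3 go.py 383 -299 3
```

```text
yellow top [0.5286 0.2039] 161.4143 [0.1195 0.0203] 364.0
 fit (array([0.52791067, 0.20474098, 0.12474147]), np.float64(161.75686274509803))
 side (array([0.53459884, 0.19968778, 0.11262985]), np.float64(141.4823529411765)) 230.0
ink_pad [0.5708 0.331 ] -18.1 109.4078431372549
red_folder [0.4843 0.075 ] -18.7 126.36078431372549
glue (array([0.48672757, 0.07582922]), np.float64(23.32941176470588))
stamp (array([ 0.57319121,  0.3312301 , -0.0304638 ]), np.float64(127.63137254901962)) 286.0 358.0
rubber (array([ 0.38393403, -0.29845611]), np.float64(153.92984284165817), array([0.04233263, 0.02078707])) 154.0
t 32.93 pos [ 397.8 -258.2  148. ] close az 62.0 tilt [-0.  0.] j [-0.58  0.25 -0.21  1.11  0.   -0.09] f [-0.2 -0.2 -0. ]
to go [ -14.8  -40.8 -145. ]
```

Emit:
{"name": "drive_tool", "arguments": {"increments": [[[-7, -19, 0], [0, 0, 0.8], 1], [[-6.7, -20.2, 0], [0, 0, 0], 1], [[0, 0, -30], [0, 0, 0], 1], [[0, 0, -35], [0, 0, 0], 1], [[0, 0, -30], [0, 0, 0], 1], [[0, 0, -15], [0, 0, 0], 1], [[0, 0, 0], [0, 0, 0], 1], [[0, 0, 0], [0, 0, 0], 1]]}}

```text
clock: 33.6
eef_pos: [0.3833, -0.2976, 0.0375]
tool_rot: [0.236, 0.972, 0.0, -0.001]
ft_force: [0.2, -0.2, 0.0]
grip_width: 0.0853
grasp_force: 0.0
```

Emit:
{"name": "drive_tool", "arguments": {"increments": [[[0, 0, 0], [0, 0, 0], 1], [[0, 0, 0], [0, 0, 0], 1], [[0, 0, 0], [0, 0, 0], 1], [[0, 0, 0], [0, 0, 0], 1]]}}

```text
clock: 33.93
eef_pos: [0.3844, -0.2992, 0.0392]
tool_rot: [0.236, 0.972, -0.001, 0.001]
ft_force: [-0.3, -0.7, -0.2]
grip_width: 0.0856
grasp_force: 0.0
```

```bash
python3 - <<'E'
from h import *
t=camera("top");b=camera("side");o=get_obs();p=o["eef_pos"]
cv2.imwrite("pics/e1.png",cv2.resize(np.hstack([t["image"][190:290,370:470],b["image"][140:240,310:410]]),None,fx=4,fy=4,interpolation=cv2.INTER_CUBIC)[:,:,::-1])
E
python3 go.py 383.5 -298.7 2
```

```text
t 34.03 pos [ 384.  -299.    38.8] close az 62.7 tilt [ 0.001 -0.001] j [-0.66  0.39 -0.33  0.85 -0.   -0.18] f [ 0.1  0.4 -0.4]
to go [ -0.5   0.3 -36.8]
```

View pics/e1.png

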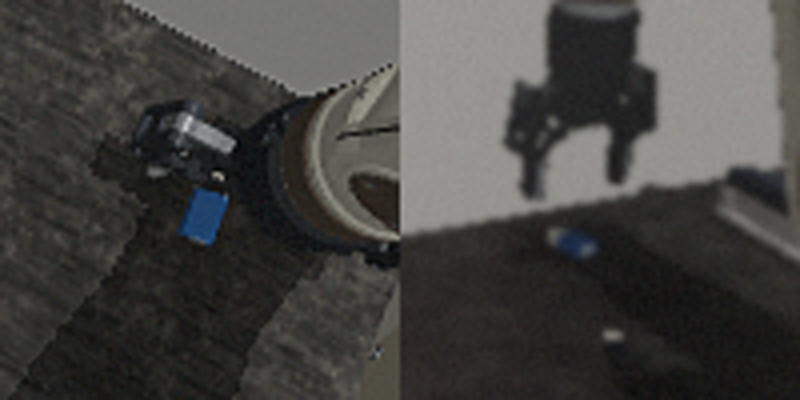

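The eraser (573,242) sits midway below the fingers in the side crop. Descend and grip.

Emit:
{"name": "drive_tool", "arguments": {"increments": [[[-0.5, 0.3, -15], [0, 0, 0], 1], [[0, 0, -14], [0, 0, 0], 1], [[0, 0, -7], [0, 0, 0], 1], [[0, 0, 0], [0, 0, 0], 1], [[0, 0, 0], [0, 0, 0], 1]]}}

```text
clock: 34.45
eef_pos: [0.3828, -0.2982, 0.0019]
tool_rot: [0.236, 0.972, 0.0, -0.0]
ft_force: [-0.1, -0.5, 0.2]
grip_width: 0.0853
grasp_force: 0.0
```

Emit:
{"name": "drive_tool", "arguments": {"increments": [[[0, 0, 0], [0, 0, 0], 0], [[0, 0, 0], [0, 0, 0], 0], [[0, 0, 0], [0, 0, 0], 0], [[0, 0, 0], [0, 0, 0], 0], [[0, 0, 0], [0, 0, 0], 0], [[0, 0, 0], [0, 0, 0], 0], [[0, 0, 0], [0, 0, 0], 0], [[0, 0, 0], [0, 0, 0], 0]]}}

```text
clock: 35.12
eef_pos: [0.3834, -0.2986, 0.0026]
tool_rot: [0.236, 0.972, -0.0, 0.0]
ft_force: [0.1, 0.7, 5.4]
grip_width: 0.0169
grasp_force: 59.6
```

Emit:
{"name": "drive_tool", "arguments": {"increments": [[[0, 0, 5], [0, 0, 0], 0], [[0, 0, 15], [0, 0, 0], 0], [[0, 0, 25], [0, 0, 0], 0], [[0, 0, 30], [0, 0, 0], 0], [[0, 0, 30], [0, 0, 0], 0], [[0, 0, 30], [0, 0, 0], 0], [[0, 0, 15], [0, 0, 0], 0], [[0, 0, 0], [0, 0, 0], 0]]}}

```text
clock: 35.78
eef_pos: [0.3851, -0.3, 0.1562]
tool_rot: [0.236, 0.972, -0.002, 0.004]
ft_force: [0.3, -0.6, -0.2]
grip_width: 0.0171
grasp_force: 59.0
```

```bash
python3 - <<'E'
from h import *
for i in range(3): camera("side")
E
python3 go.py 632 168 150
```

```text
t 35.93 pos [ 382.4 -297.8  151.1] close az 62.7 tilt [-0.001  0.001] j [-0.66  0.26 -0.18  1.13  0.   -0.18] f [-0.1  0.2 -0.8]
to go [249.6 465.8  -1.1]
```

Emit:
{"name": "drive_tool", "arguments": {"increments": [[[8, 15, 0], [0, 0, 1], 0], [[14, 26, 0], [0, 0, 1], 0], [[18, 34, 0], [0, 0, 1], 0], [[18, 34, 0], [0, 0, 1], 0], [[18, 34, 0], [0, 0, 1], 0], [[18, 34, 0], [0, 0, 1], 0], [[18, 34, 0], [0, 0, 1], 0], [[18, 34, 0], [0, 0, 1], 0]]}}

```text
clock: 36.6
eef_pos: [0.5121, -0.0514, 0.1498]
tool_rot: [0.168, 0.986, -0.0, -0.002]
ft_force: [0.6, 0.4, -0.6]
grip_width: 0.0167
grasp_force: 58.9
```

Emit:
{"name": "drive_tool", "arguments": {"increments": [[[18, 34, 0], [0, 0, 0.6], 0], [[18, 34, 0], [0, 0, 0], 0], [[18, 34, 0], [0, 0, 0], 0], [[18, 34, 0], [0, 0, 0], 0], [[18, 34, 0], [0, 0, 0], 0], [[14, 26, 0], [0, 0, 0], 0], [[10, 19, 0], [0, 0, 0], 0], [[4.7, 10.5, 0], [0, 0, 0], 0]]}}

```text
clock: 37.27
eef_pos: [0.6313, 0.175, 0.1485]
tool_rot: [0.161, 0.987, -0.001, -0.002]
ft_force: [-0.3, -0.9, 0.5]
grip_width: 0.0172
grasp_force: 58.9
```

Emit:
{"name": "drive_tool", "arguments": {"increments": [[[0, 0, 0], [0, 0, 0], 0], [[0, 0, -20], [0, 0, 0], 0], [[0, 0, -30], [0, 0, 0], 0], [[0, 0, -30], [0, 0, 0], 0], [[0, 0, -25], [0, 0, 0], 0], [[0, 0, -15], [0, 0, 0], 0], [[0, 0, 0], [0, 0, 0], 0], [[0, 0, 0], [0, 0, 0], 0]]}}

```text
clock: 37.93
eef_pos: [0.6297, 0.1707, 0.0299]
tool_rot: [0.163, 0.987, -0.001, -0.002]
ft_force: [0.1, -0.3, 0.9]
grip_width: 0.0172
grasp_force: 59.0
```

```bash
python3 - <<'E'
from h import *
for i in range(5): camera("side")
E
python3 go.py 632 168 2.5
```

```text
t 38.18 pos [632.9 172.3  33.9] close az 71.2 tilt [0.003 0.001] j [ 0.27  0.68  0.16  1.05 -0.    0.59] f [-0.2  0.1  0.1]
to go [ -0.9  -4.3 -31.4]
```

Emit:
{"name": "drive_tool", "arguments": {"increments": [[[-0.6, -4, -8], [0, 0, 0], 0], [[0, 0, -12], [0, 0, 0], 0], [[0, 0, -6], [0, 0, 0], 0], [[0, 0, 0], [0, 0, 0], 0], [[0, 0, 0], [0, 0, 0], 0], [[0, 0, 0], [0, 0, 0], 0], [[0, 0, 0], [0, 0, 0], 0]]}}

```text
clock: 38.77
eef_pos: [0.6314, 0.1683, 0.0063]
tool_rot: [0.163, 0.987, 0.0, 0.0]
ft_force: [0.8, 0.3, 0.3]
grip_width: 0.0166
grasp_force: 59.0
```

```bash
python3 - <<'E'
from h import *
for i in range(3): t=camera("top")
b=camera("side")
h=cv2.cvtColor(b["image"],cv2.COLOR_RGB2HSV);print(get_obs()["eef_pos"])
m=netm(b,"rubber",lambda q:150<q[0]<260)
if m is not None:
    z=get_obs()["eef_pos"][2]-.0025;print(axis(b,m,.006+z),m.sum())
E
python3 go.py 632 168 2.5
```

```text
[0.6314261  0.16829843 0.00642878]
t 39.12 pos [631.2 168.2   6.2] close az 71.3 tilt [0. 0.] j [ 0.26  0.71  0.13  1.   -0.    0.59] f [-0.3  0.6  0.3]
to go [ 0.8 -0.2 -3.7]
```

Emit:
{"name": "drive_tool", "arguments": {"increments": [[[0.7, -0.1, -2], [0, 0, 0], 0], [[0, 0, -1.5], [0, 0, 0], 0], [[0, 0, 0], [0, 0, 0], 0], [[0, 0, 0], [0, 0, 0], 0], [[0, 0, 0], [0, 0, 0], 0], [[0, 0, 0], [0, 0, 0], 0]]}}

```text
clock: 39.62
eef_pos: [0.632, 0.1681, 0.0026]
tool_rot: [0.163, 0.987, 0.0, 0.0]
ft_force: [0.7, 0.3, 1.1]
grip_width: 0.0166
grasp_force: 59.1
```

Emit:
{"name": "drive_tool", "arguments": {"increments": [[[0, 0, 0], [0, 0, 0], 0.35], [[0, 0, 0], [0, 0, 0], 0.5], [[0, 0, 0], [0, 0, 0], 1], [[0, 0, 0], [0, 0, 0], 1], [[0, 0, 0], [0, 0, 0], 1], [[0, 0, 15], [0, 0, 0], 1], [[0, 0, 25], [0, 0, 0], 1], [[0, 0, 35], [0, 0, 0], 1]]}}

```text
clock: 40.28
eef_pos: [0.6291, 0.1674, 0.0747]
tool_rot: [0.163, 0.987, -0.002, -0.003]
ft_force: [-0.6, 0.1, -0.2]
grip_width: 0.0856
grasp_force: 0.0
```

Emit:
{"name": "drive_tool", "arguments": {"increments": [[[0, 0, 35], [0, 0, 0], 1], [[0, 0, 40], [0, 0, 0], 1], [[-20, -34, 0], [0, 0, 0], 1], [[-20, -34, 0], [0, 0, 0], 1], [[-20, -34, 0], [0, 0, 0], 1], [[-20, -34, 0], [0, 0, 0], 1], [[-20, -34, 0], [0, 0, 0], 1], [[-20, -34, 0], [0, 0, 0], 1]]}}

```text
clock: 40.95
eef_pos: [0.5105, -0.0372, 0.1527]
tool_rot: [0.163, 0.987, -0.0, 0.0]
ft_force: [0.8, -0.7, -0.4]
grip_width: 0.0854
grasp_force: 0.0
```

Emit:
{"name": "drive_tool", "arguments": {"increments": [[[-20, -34, 0], [0, 0, 0], 1], [[-20, -34, 0], [0, 0, 0], 1], [[-20, -34, 0], [0, 0, 0], 1], [[-20, -34, 0], [0, 0, 0], 1], [[-20, -34, 0], [0, 0, 0], 1], [[-20, -34, 0], [0, 0, 0], 1], [[-20, -20, 0], [0, 0, 0], 1], [[0, 0, 0], [0, 0, 0], 1]]}}

```text
clock: 41.62
eef_pos: [0.3686, -0.2631, 0.1526]
tool_rot: [0.166, 0.986, -0.001, -0.001]
ft_force: [0.6, 0.9, 1.0]
grip_width: 0.0852
grasp_force: 0.0
```

```bash
python3 fin.py; python3 - <<'E'
from h import *
t=camera("top");m=netm(t,"rubber",lambda q:200<q[0]<280)
if m is not None:print("rubber",axis(t,m,.008),m.sum())
my=cmask(t,"yellow_marker",(190,140,240,220));c,a,e=axis(t,my,.013);print("pen",c,a)
if m is not None:
    d=axis(t,m,.008)[0]-c;u=np.array([np.cos(np.radians(-18.8)),np.sin(np.radians(-18.8))]);print("along",d@u,"across",d@[-u[1],u[0]])
m=cmask(t,"pink_marker",(130,200,180,260));print("pink",axis(t,m,.013))
cv2.imwrite("pics/end.png",cv2.resize(t["image"][100:250,110:320],None,fx=3.8,fy=3.8,interpolation=cv2.INTER_CUBIC)[:,:,::-1])
E
```

```text
yellow top [0.5286 0.2039] 161.2968 [0.1195 0.0205] 363.0
 fit (array([0.52791067, 0.20474098, 0.12474147]), np.float64(162.75686274509803))
 side (array([0.53459884, 0.19968778, 0.11262985]), np.float64(142.4823529411765)) 229.0
ink_pad [0.5696 0.3303] -20.3 93.02745098039216
glue (array([0.48644373, 0.07478731]), np.float64(30.19607843137255))
stamp (array([ 0.57201315,  0.33182685, -0.03051148]), np.float64(138.54117647058823)) 254.0 391.0
pen [0.52860771 0.20395659] 161.33962860588343
pink (array([0.41172956, 0.33602398]), np.float64(143.35849287418193), array([0.11809568, 0.02040061]))
```

View pics/end.png

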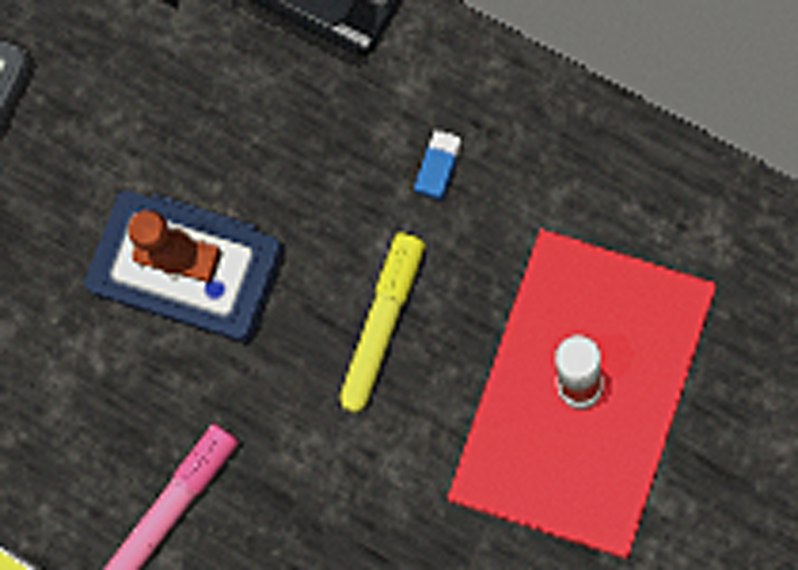

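The final view shows everything as asked: stamp on the pad, glue on the folder, and the pen and eraser in line. I measure the gap by colour.

```bash
python3 - <<'E'
from h import *
t=camera("top");h=cv2.cvtColor(t["image"],cv2.COLOR_RGB2HSV);m=np.zeros((420,560))
r=slice(130,155),slice(214,238);b=cv2.inRange(h,(95,100,90),(125,255,255))|cv2.inRange(h,(0,0,140),(180,60,255))
m[r]=b[r]>0;c,a,e=axis(t,m,.010);print("rubber",c,a,e,m.sum())
p,pa,pe=axis(t,cmask(t,"yellow_marker",(190,140,240,220)),.013);u=np.array([np.cos(np.radians(-18.8)),np.sin(np.radians(-18.8))]);d=c-p;print("along",d@u,"across",d@[-u[1],u[0]],"gap",d@u-.08)
E
```

```text
rubber [0.63368459 0.16831634] 161.77002589776603 [0.04264564 0.01904989] 126.0
along 0.11095936057830055 across 0.0001714071603809815 gap 0.03095936057830055
```

Gap is about 31 mm and the eraser is in line within 0.2 mm, so I'm handing it in.

```bash
python3 -c "
from workcell import job_done
print(job_done())"
```

```text
the job is handed in; nothing more can be done
None
```

The job is handed in, with no verdict returned: stamp and glue swapped and upright within about 3 mm of the pad and folder middles, pen midway within 2 mm, eraser in line at its wall end with a gap of about 31 mm, and pink highlighter unmoved.

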